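# Set out the watercolour box: lid on its stay, pots in their wells

### The job

Set the watercolour box out for painting: swing its lid right back, flip up the stay that lies in the case until it leans back against its stop, and bring the lid forward so that it rests on the stay, its tip lodged behind the catch bar under the lid. Nest every colour pot that is on the table upright and fully home in a tapered well of the rail, one to a well, and leave the tin, the rubber and the cork block where they are.

Things in the scene. Friction and masses are not known exactly. Their poses are not given: they have to be found in the camera images.
- paint_box: Wooden watercolour box, fixed, 262 x 130 mm; origin on the table, half-way across, 142 mm behind its front; x from front to back, y to its left. Case (walls 60 mm high, 6 thick, floor 6): x -30 to 120 mm, with 17 mm high colour pans in its right half. Before it, x -142 to -30, a rail, top 36 mm above the table, with four brass tapered wells.
- lid (a joint): Lid angle (rad): 0 shut (as at the start), 1.57 upright, stop at 1.85 leaning back, where its weight keeps it. Below upright it falls shut unless held. Turns about point lid_hinge; 147 mm from hinge to front edge, 130 wide, 8 thick, 0.25 kg. Rightly propped it stands at about 1.11.
- lid_hinge (a point): Point on the lid's hinge line in the middle of the box's back edge, 60 mm above the table; the hinge line is the box's y axis. The lid's underside passes through the hinge line.
- lid_knob (a point): Centre of the brass knob bar beyond the lid's front edge: 16 mm thick, 30 mm long along the hinge line, 169 mm from the hinge line, 4 mm above the plane of the lid's underside. Pinch its flat ends from above, closing along the hinge line; it turns between the fingers as the lid swings. Lid shut: 64 mm above the table, 28 mm above the rail.
- stay (a joint): Stay angle (rad): 0 flat in the case, pointing to the front (as at the start), 1.57 upright, stop at 1.77 leaning back. Turns about point stay_pivot, same sense as the lid, slight friction: left upright, it stays. Passes up only with the lid beyond about 1.45. Lid brought forward on it: its tip slides 1 cm along the lid's underside till it lodges behind a catch bar (stay then about 1.55).
- stay_pivot (a point): The stay's pivot, inside the case, 46 mm above the table, 20 mm left of the box's middle (box frame x +75, y +20 mm).
- stay_grip (a point): Point on the stay 70 mm from its pivot: a brass bar 12 mm wide along the hinge line, 7 mm thick. Pinch it here from above, closing along the hinge line; it turns between the fingers as it swings. When flat: 33 mm of room to the wall on its left, case floor 40 mm below.
- stay_tip (a point): Centre of the stay's round rubber tip, radius 6 mm, 88 mm from the pivot.
- well_1 (a point): Centre of the mouth of well 1, 38 mm above the table (front row, left): a round tapered seat, 22.5 mm inner radius at the mouth, 18 mm at the bottom, 9 mm deep, open below. Wells are 60 mm apart along y and 53 mm along x of the box.
- well_2 (a point): Centre of the mouth of well 2, 38 mm above the table (front row, right): a round tapered seat, 22.5 mm inner radius at the mouth, 18 mm at the bottom, 9 mm deep, open below. Wells are 60 mm apart along y and 53 mm along x of the box.
- well_3 (a point): Centre of the mouth of well 3, 38 mm above the table (rear row, left): a round tapered seat, 22.5 mm inner radius at the mouth, 18 mm at the bottom, 9 mm deep, open below. Wells are 60 mm apart along y and 53 mm along x of the box.
- well_4 (a point): Centre of the mouth of well 4, 38 mm above the table (rear row, right): a round tapered seat, 22.5 mm inner radius at the mouth, 18 mm at the bottom, 9 mm deep, open below. Wells are 60 mm apart along y and 53 mm along x of the box.
- pot_a_mid (a point): Centre, half-way up, of the colour pot with the red cap (may be absent). White cone-shaped pot, 50 mm high, 80 g, upright on a 34 mm foot; cone 49 mm wide at 15 to 18 mm above the foot; above it a cylindrical cap 20 mm wide, from 7 mm below to 25 mm above this point: take it there from above. Fits any well; fully nested, this point is 14 mm above the well's mouth.
- pot_b_mid (a point): Centre, half-way up, of the colour pot with the blue cap (may be absent). White cone-shaped pot, 50 mm high, 80 g, upright on a 34 mm foot; cone 49 mm wide at 15 to 18 mm above the foot; above it a cylindrical cap 20 mm wide, from 7 mm below to 25 mm above this point: take it there from above. Fits any well; fully nested, this point is 14 mm above the well's mouth.
- pot_c_mid (a point): Centre, half-way up, of the colour pot with the yellow cap (may be absent). White cone-shaped pot, 50 mm high, 80 g, upright on a 34 mm foot; cone 49 mm wide at 15 to 18 mm above the foot; above it a cylindrical cap 20 mm wide, from 7 mm below to 25 mm above this point: take it there from above. Fits any well; fully nested, this point is 14 mm above the well's mouth.
- pot_d_mid (a point): Centre, half-way up, of the colour pot with the green cap (may be absent). White cone-shaped pot, 50 mm high, 80 g, upright on a 34 mm foot; cone 49 mm wide at 15 to 18 mm above the foot; above it a cylindrical cap 20 mm wide, from 7 mm below to 25 mm above this point: take it there from above. Fits any well; fully nested, this point is 14 mm above the well's mouth.
- dipper_1_mid (a point): Centre of the small round tin, 50 mm wide and 21 mm high; to be left alone.
- putty_rubber_mid (a point): Centre of the grey putty rubber, 26 x 42 x 12 mm; to be left alone.
- sanding_block_mid (a point): Centre of the cork sanding block, 40 x 70 x 24 mm; to be left alone.
Not all that is in view belongs to the job. What is shaped like the part that bears pot_c_mid but turquoise is not meant.

How it is judged (in metres and radians):
On the way, in this order (a step that is already met when the one before it is completed fails the run):
1. the lid is swung open past upright (value of joint lid above 1.57 rad), for 0.1 s.
2. the stay is flipped up with the lid still back (value of joint stay above 1.5 rad and value of joint lid above 1.45 rad), for 0.1 s.
3. the lid rests on the stay, lodged behind the catch bar, with the robot off both (value of joint lid between 1 and 1.2 rad and value of joint stay between 1.42 and 1.68 rad and contact force between lid and stay above 0.1 N and contact force between each of the arm, the fingers and lid below 0.1 N and contact force between the fingers and stay below 0.1 N), for 0.4 s.
At the end, for the whole second after the job is handed in: The lid stands at 1.00 to 1.20 rad on the upright stay (1.42 to 1.68 rad) and bears on it, at rest; every pot present is in a well, within 4 mm of its axis, its centre 9.5 to 17.5 mm above the mouth, tilted less than 0.12 rad, at rest (value of joint lid between 1 and 1.2 rad and value of joint stay between 1.42 and 1.68 rad and contact force between lid and stay above 0.1 N and velocity of joint lid between -0.05 and 0.05 rad/s and ((horizontal distance between pot_a_mid and well_1 below 0.004 m and z of pot_a_mid in the frame of well_1 between 0.0095 and 0.0175 m and angle between pot_a_mid's own z axis and vertical below 0.12 rad) or (horizontal distance between pot_a_mid and well_2 below 0.004 m and z of pot_a_mid in the frame of well_2 between 0.0095 and 0.0175 m and angle between pot_a_mid's own z axis and vertical below 0.12 rad) or (horizontal distance between pot_a_mid and well_3 below 0.004 m and z of pot_a_mid in the frame of well_3 between 0.0095 and 0.0175 m and angle between pot_a_mid's own z axis and vertical below 0.12 rad) or (horizontal distance between pot_a_mid and well_4 below 0.004 m and z of pot_a_mid in the frame of well_4 between 0.0095 and 0.0175 m and angle between pot_a_mid's own z axis and vertical below 0.12 rad)) and ((horizontal distance between pot_b_mid and well_1 below 0.004 m and z of pot_b_mid in the frame of well_1 between 0.0095 and 0.0175 m and angle between pot_b_mid's own z axis and vertical below 0.12 rad) or (horizontal distance between pot_b_mid and well_2 below 0.004 m and z of pot_b_mid in the frame of well_2 between 0.0095 and 0.0175 m and angle between pot_b_mid's own z axis and vertical below 0.12 rad) or (horizontal distance between pot_b_mid and well_3 below 0.004 m and z of pot_b_mid in the frame of well_3 between 0.0095 and 0.0175 m and angle between pot_b_mid's own z axis and vertical below 0.12 rad) or (horizontal distance between pot_b_mid and well_4 below 0.004 m and z of pot_b_mid in the frame of well_4 between 0.0095 and 0.0175 m and angle between pot_b_mid's own z axis and vertical below 0.12 rad)) and ((horizontal distance between pot_c_mid and well_1 below 0.004 m and z of pot_c_mid in the frame of well_1 between 0.0095 and 0.0175 m and angle between pot_c_mid's own z axis and vertical below 0.12 rad) or (horizontal distance between pot_c_mid and well_2 below 0.004 m and z of pot_c_mid in the frame of well_2 between 0.0095 and 0.0175 m and angle between pot_c_mid's own z axis and vertical below 0.12 rad) or (horizontal distance between pot_c_mid and well_3 below 0.004 m and z of pot_c_mid in the frame of well_3 between 0.0095 and 0.0175 m and angle between pot_c_mid's own z axis and vertical below 0.12 rad) or (horizontal distance between pot_c_mid and well_4 below 0.004 m and z of pot_c_mid in the frame of well_4 between 0.0095 and 0.0175 m and angle between pot_c_mid's own z axis and vertical below 0.12 rad)) and ((horizontal distance between pot_d_mid and well_1 below 0.004 m and z of pot_d_mid in the frame of well_1 between 0.0095 and 0.0175 m and angle between pot_d_mid's own z axis and vertical below 0.12 rad) or (horizontal distance between pot_d_mid and well_2 below 0.004 m and z of pot_d_mid in the frame of well_2 between 0.0095 and 0.0175 m and angle between pot_d_mid's own z axis and vertical below 0.12 rad) or (horizontal distance between pot_d_mid and well_3 below 0.004 m and z of pot_d_mid in the frame of well_3 between 0.0095 and 0.0175 m and angle between pot_d_mid's own z axis and vertical below 0.12 rad) or (horizontal distance between pot_d_mid and well_4 below 0.004 m and z of pot_d_mid in the frame of well_4 between 0.0095 and 0.0175 m and angle between pot_d_mid's own z axis and vertical below 0.12 rad)) and linear speed of each of pot_a, pot_b, pot_c, pot_d below 0.02 m/s); the robot touches nothing.
It fails at once if the tin is moved more than 3 cm (distance of dipper_1_mid from where it was at the start of the episode above 0.03 m).
It fails at once if the putty rubber is moved more than 3 cm (distance of putty_rubber_mid from where it was at the start of the episode above 0.03 m).
It fails at once if the cork block is moved more than 3 cm (distance of sanding_block_mid from where it was at the start of the episode above 0.03 m).
Of pot_a, pot_b, pot_c, pot_d only 3 to 4 are there at a start; the rules pass over those that are not, and their reading is None.
At some moment in a run one of pot_a, pot_b, pot_c, pot_d may be knocked a few centimetres aside while the robot is not near it.
Once in a run the grip may slacken for a moment while it holds something.
It also fails if it takes over 210 s, if anything falls off the work surface, if the arm or the gripper's body presses on something with over 40 N, if the wrist force passes 120 N, or if a joint passes its speed limit or range.

### The arm

A 6-joint arm with a two-finger parallel gripper is mounted at the origin on a cart in front of the work surface, level with it; the furniture and walls round the work are solid. World frame = base frame: x ahead of the robot, y to its left, z up, the work surface at z = 0. Lengths are in m, angles in degrees, forces in N, time in s.
With the tool pointing down it reaches from about 0.4 to 0.825 m from the base axis. Payload 7 kg.
Tool frame: the origin (TCP) lies between the finger pads; the fingertips stand 11 mm ahead of it and the grasp point (between the pads) lies 8 mm behind it; z points along the fingers, y is the direction in which the jaws open and shut (so a half turn about z gives the same grasp; the last joint's range is limited). The gripper opens to 88 mm and grips with 3 to 60 N. Pads are 19 mm wide; open, the fingers measure 130 mm over their backs; the gripper's body (78 mm by 193 mm) begins 47 mm behind the grasp point.
Start: joints at [-60.728, 20.546, 0.682, 0, -70.136, -16.507], TCP at [0.149, -0.658, 0.238] pointing down, gripper open.
Joint ranges: [-176.03, 176.03], [-82.01, 121.73], [-58.28, 71.71], [-173.87, 95.51], [-174.79, -0.11], [-173.66, 173.66]. Speed limits (degrees/s): [136.94, 136.94, 172.46, 180, 180, 180].

### API

Orientations are given as [roll, pitch, yaw] about the fixed x, y, z axes, in that order (R = Rz(yaw) Ry(pitch) Rx(roll)).
In Python, from plant import r gives the robot as it stands.
- The arm moves only by the shell command python3 -m inch 'ROWS' [OPENING] [FORCE]. ROWS is JSON, a list of rows, each an object of numbers: "x", "y", "z": the shift along the tool's x, y, z as a fraction of full scale; "yaw": the turn about the tool's z as a fraction of full scale. In form: [{"x": .., "y": .., "z": .., "yaw": ..}, ...]. A call has 1 to 5 rows; each row shifts and turns the pose as measured when the row begins, along the tool's axes as they then stand; what a row does not reach is not made up. Full scale, the value 1, is 0.025 m for a shift and 4 degrees for a turn. A row lasts 1/12 s, in which the tool goes at most 41.7 mm and 7.16 degrees, less where a joint would pass 70% of its speed; a pose out of reach is approached as far as the arm can. A call with a number of a shift or a turn outside -1 to 1 is refused whole. A call with a gripper value outside its range is refused whole. OPENING is the opening, from -1 (shut) to 1 (fully open), set as the call begins (- or left out, the last holds). The fingers move at their own pace and stop on an object; FORCE is the grip in N (left out, the last holds). Time passes only in rows, so rows that do not move let the fingers close. It gives the time, the measured TCP pose, the force and the opening at its end, in the units of the state.
- r.get_state(): the state, without advancing time (a new reading comes with each control period).
- r.capture(name): name is "scene" or "top"; returns (picture, depth): 420x560x3 uint8, red, green, blue; 420x560 float32, m along the optical axis (not along the pixel's ray), 0 where there is no reading.
- r.camera_info(name): a dict with "mtx" (3x3 intrinsics, pixels), "pose" (4x4, takes a point from camera to world coordinates). Camera axes: x right, y down, z forward; pixel columns grow to the right and rows downward; lengths in m; the calibration is good to about 2 mm. A picture is of the moment at which its call begins. camera_info takes no time and is no camera call.
- r.close_job(): hands the job in, once; it reports no verdict.
The state is a dict: "time_s": time; "joints": joint angles; "qd": joint speeds; "joint_torque": joint torques, N m; "tcp_pos": TCP position; "eef_rot": TCP orientation; "contact_force": force on the tool from outside, world axes, zero at the start; "moment": the same for the moment, N m; "gripper_width": finger opening in m.
Only numpy, scipy, OpenCV 4.12 (cv2) and the standard library are available. Lean on these libraries where they do the work, as an engineer would, in place of code of your own. Each camera call takes 0.05 s, during which the arm holds its last target. There are 200 camera calls.

## Working session

There is one attempt and no reset: what is moved stays moved. The work goes in short steps, Python scripts to look and compute and a shell command to move; the robot and the scene stay as the last step left them, time stands still between calls to the robot, and variables do not carry over. Pictures are saved under pics/ and viewed, about 12 in all and at most 16, crops included, and the job is handed in when it is done.

```bash
ls; mkdir -p pics
python3 - <<'E'
from plant import r
import cv2,numpy as np
s=r.get_state();print({k:np.round(v,3).tolist() for k,v in s.items()})
for n in("scene","top"):
    p,d=r.capture(n);cv2.imwrite(f"pics/{n}0.png",p[:,:,::-1]);np.savez(f"/tmp/{n}0.npz",p=p,d=d)
    c=r.camera_info(n);print(n,np.round(c["mtx"],1).tolist(),np.round(c["pose"],3).tolist())
E
```

```text
pics
{'time_s': 0.0, 'joints': [-60.73, 20.589, 0.633, -0.02, -70.135, -16.507], 'qd': [-0.019, 0.104, 0.015, 0.073, -0.048, 0.075], 'joint_torque': [-0.002, -58.272, 29.305, 6.997, 0.007, -0.0], 'tcp_pos': [0.149, -0.658, 0.237], 'eef_rot': [179.907, -0.008, -167.244], 'contact_force': [-0.434, -0.659, -0.241], 'moment': [0.004, 0.038, -0.057], 'gripper_width': 0.088}
scene [[457.3, 0.0, 274.5], [0.0, 457.3, 205.0], [0.0, 0.0, 1.0]] [[-0.56, -0.589, 0.582, -0.175], [-0.828, 0.407, -0.385, 0.675], [-0.01, -0.698, -0.716, 0.819], [0.0, 0.0, 0.0, 1.0]]
top [[388.8, 0.0, 284.7], [0.0, 388.8, 210.2], [0.0, 0.0, 1.0]] [[-0.017, -0.997, 0.07, 0.399], [-1.0, 0.018, 0.013, 0.272], [-0.014, -0.069, -0.997, 0.92], [0.0, 0.0, 0.0, 1.0]]
```

```bash
sleep 0
```

```text
(no output)
```

View pics/scene0.png

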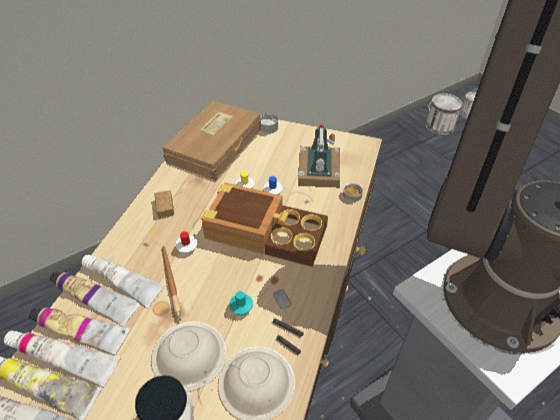

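View pics/top0.png

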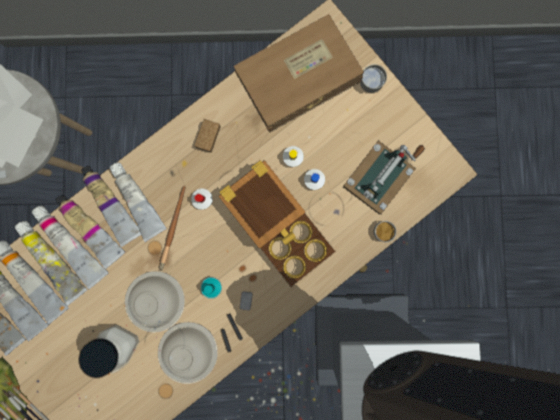

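The top view shows red (202,198), yellow (292,156) and blue (315,179) pots. The turquoise one at (210,287) is the decoy, and there is no green. The wells are near (302,232), (315,250), (279,248) and (292,267), and the lid is centred near (265,203). Next I measure.

```bash
cat > h.py <<'E'
from plant import r
import cv2,numpy as np
def ray(n,u,v,z):
    c=r.camera_info(n);M=c["pose"];d=M[:3,:3]@np.linalg.solve(c["mtx"],[u,v,1]);o=M[:3,3]
    return o+d*(z-o[2])/d[2]
def cloud(n,d):
    c=r.camera_info(n);K=c["mtx"];M=c["pose"];v,u=np.indices(d.shape)
    P=np.stack([(u-K[0,2])/K[0,0]*d,(v-K[1,2])/K[1,1]*d,d],-1)
    return P@M[:3,:3].T+M[:3,3]
def proj(n,p):
    c=r.camera_info(n);M=c["pose"];q=c["mtx"]@(M[:3,:3].T@(np.array(p)-M[:3,3]));return q[:2]/q[2]
HUE=dict(red=[(0,6),(174,180)],blue=[(105,125)],yellow=[(24,32)],green=[(45,75)],turq=[(82,97)])
def caps(n,p,zt=0.05):
    """cap blobs -> world at cap-top height"""
    h=cv2.cvtColor(p,cv2.COLOR_RGB2HSV);out=[]
    for k,rs in HUE.items():
        m=np.zeros(h.shape[:2],np.uint8)
        for a,b in rs:m|=cv2.inRange(h,(a,160,90),(b,255,255))
        N,_,st,ce=cv2.connectedComponentsWithStats(m)
        for i in range(1,N):
            if 25<st[i,4]<600: out.append((k,st[i,4],np.round(ce[i],1).tolist(),np.round(ray(n,*ce[i],zt),4).tolist()))
    return out
E
python3 - <<'E'
from h import *
for n in("top","scene"):
    z=np.load(f"/tmp/{n}0.npz");p,d=z["p"],z["d"]
    for o in caps(n,p):print(n,o)
    P=cloud(n,d)
    if n=="top":
        Z=P[...,2]; print("tableZ",np.median(Z[130:150,225:245]))
        m=((Z>.058)&(Z<.078)).astype(np.uint8);m[:,:215]=0;m[:,312:]=0;m[:158]=0;m[255:]=0
        m=cv2.morphologyEx(m,cv2.MORPH_OPEN,np.ones((5,5)))
        q=P[m>0];print("lid",len(q),np.median(q[:,2]));rc=cv2.minAreaRect(q[:,:2].astype(np.float32));print(rc,cv2.boxPoints(rc))
        h=cv2.cvtColor(p,cv2.COLOR_RGB2HSV)
        g=cv2.cvtColor(p,cv2.COLOR_RGB2GRAY)
        roi=cv2.resize(p[215:290,255:345],None,fx=8,fy=8,interpolation=cv2.INTER_CUBIC)
        cv2.imwrite("pics/rail.png",roi[:,:,::-1])
E
```

```text
top ('red', np.int32(47), [198.9, 197.7], [0.4917, 0.476, 0.05])
top ('blue', np.int32(41), [314.7, 177.4], [0.5328, 0.2142, 0.05])
top ('yellow', np.int32(50), [292.7, 153.9], [0.5873, 0.2627, 0.05])
top ('yellow', np.int32(133), [30.5, 239.3], [0.4046, 0.8566, 0.05])
top ('turq', np.int32(287), [210.7, 287.2], [0.2916, 0.4501, 0.05])
tableZ 0.00044311951749209655
lid 4016 0.06904523101492677
((0.46431291103363037, 0.32740482687950134), (0.18405307829380035, 0.13014937937259674), 37.046669006347656) [[0.35165712 0.32390106]
 [0.43006763 0.22002299]
 [0.57696867 0.3309086 ]
 [0.4985582  0.43478668]]
scene ('red', np.int32(94), [184.6, 237.9], [0.4801, 0.4805, 0.05])
scene ('blue', np.int32(65), [272.4, 182.0], [0.5201, 0.2207, 0.05])
scene ('yellow', np.int32(69), [244.3, 177.2], [0.5747, 0.2687, 0.05])
scene ('yellow', np.int32(191), [7.6, 368.3], [0.386, 0.8702, 0.05])
scene ('turq', np.int32(364), [240.6, 303.3], [0.2675, 0.4649, 0.05])
```

View pics/rail.png

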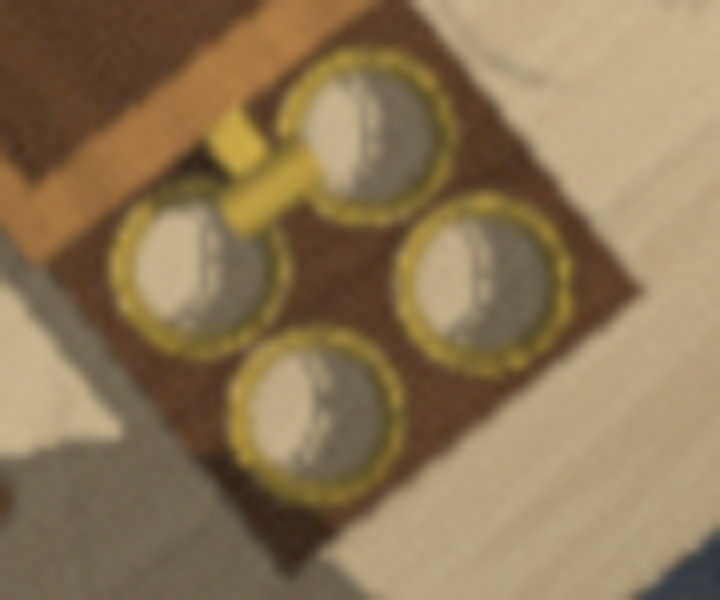

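Run:
```python
from h import *
W={3:(200,268),4:(366,135),1:(317,414),2:(484,283)}
B={1:(-.1125,.03),2:(-.1125,-.03),3:(-.0595,.03),4:(-.0595,-.03)}
w=np.array([ray("top",255-.44+W[i][0]/8,215-.44+W[i][1]/8,.038)[:2] for i in (1,2,3,4)])
b=np.array([B[i] for i in (1,2,3,4)])
c=w.mean(0);a=w-c;bb=b-b.mean(0)
s=sum(bb[:,0]*a[:,1]-bb[:,1]*a[:,0]);k=sum((bb*a).sum(1).tolist() for _ in[0]) if 0 else (bb*a).sum()
t=np.arctan2(s,k);R=np.array([[np.cos(t),-np.sin(t)],[np.sin(t),np.cos(t)]])
o=c-R@b.mean(0);print("yaw",np.degrees(t),"origin",o,"res mm",np.round((a-bb@R.T)*1e3,1).tolist())
z=np.load("/tmp/top0.npz");P=cloud("top",z["d"]);Z=P[...,2]
f=lambda p:(R.T@(np.array(p)-o))
for q in [[0.35165712,0.32390106],[0.43006763,0.22002299],[0.57696867,0.3309086],[0.4985582,0.43478668]]:print("lid corner in box",f(q))
np.savez("/tmp/box.npz",o=o,t=t)
print("knob proj",np.round(o+R@[-.049,0],4),"hinge",o+R@[.12,0], "wells",w.round(4).tolist())
Ps=cloud("scene",np.load("/tmp/scene0.npz")["d"])
for n,C,z0 in(("top",P,{}),("scene",Ps,{})):
  for k,g in dict(red=(.492,.476),blue=(.533,.214),yellow=(.587,.263)).items():
    m=(np.hypot(C[...,0]-g[0],C[...,1]-g[1])<.025)
    q=C[m&(C[...,2]>.044)&(C[...,2]<.056)];print(n,k,len(q),q.mean(0).round(4) if len(q) else 0, q.max(0).round(3),q.min(0).round(3))
```

```text
yaw 37.45245910040333 origin [0.44087854 0.30868287] res mm [[0.4, 0.0], [-0.2, -0.1], [-0.2, 0.0], [-0.0, 0.1]]
lid corner in box [-0.06157493  0.0663369 ]
lid corner in box [-0.06249666 -0.06380922]
lid corner in box [ 0.1215518  -0.06511273]
lid corner in box [0.12247357 0.06503337]
knob proj [0.402  0.2789] hinge [0.53614152 0.38165522] wells [[0.3338, 0.2641], [0.3696, 0.2164], [0.3752, 0.2963], [0.4119, 0.2488]]
top red 62 [0.4917 0.4777 0.0499] [0.5   0.487 0.053] [0.482 0.469 0.044]
top blue 61 [0.5331 0.2139 0.0501] [0.542 0.223 0.053] [0.524 0.204 0.046]
top yellow 59 [0.588  0.263  0.0502] [0.596 0.271 0.053] [0.579 0.255 0.045]
scene red 60 [0.4903 0.4769 0.0494] [0.503 0.486 0.053] [0.481 0.467 0.044]
scene blue 45 [0.5317 0.2129 0.0491] [0.542 0.222 0.054] [0.522 0.202 0.044]
scene yellow 42 [0.5863 0.2624 0.0496] [0.6   0.272 0.054] [0.576 0.252 0.045]
```

The box fit leaves only a 0.4 mm residual, and both cameras agree on the pots to within 2 mm. I turn the jaws to the hinge line first.

```bash
cat >> h.py <<'E'
_b=np.load("/tmp/box.npz");O=_b["o"];T=float(_b["t"]);RB=np.array([[np.cos(T),-np.sin(T)],[np.sin(T),np.cos(T)]])
def w(bx,by):return O+RB@[bx,by]
from scipy.spatial.transform import Rotation as Rot
def go(*pts,s=None):
    """tool-axis fractions from the present pose along world TCP points"""
    s=s or r.get_state();R=Rot.from_euler("xyz",s["eef_rot"],degrees=True).as_matrix();p=np.array(s["tcp_pos"])
    print("t",round(s["time_s"],2),"tcp",p.round(4),"box",(RB.T@(p[:2]-O)).round(4),"rot",np.round(s["eef_rot"],2),"F",np.round(s["contact_force"],1),"w",round(s["gripper_width"],4))
    for q in pts:
        d=R.T@(np.array(q)-p)/.025;print("  ->",np.round(q,4),"rows xyz total",d.round(2),"n",round(np.abs(d).max(),1));p=np.array(q)
E
python3 -m inch '[{"yaw":-1,"z":-0.2},{"yaw":-1,"z":-0.2},{"yaw":-1},{"yaw":-1},{"yaw":-1}]' -0.1 20
python3 -m inch '[{"yaw":-1},{"yaw":-0.2},{}]'
python3 -c "
from h import *
go((.45,-.40,.25),(.55,0,.25),(*w(-.049,0),.25))"
```

```text
t 0.1 tcp [ 0.149  -0.6579  0.2367] box [-0.8195 -0.5899] rot [ 1.7992e+02 -1.0000e-02 -1.6724e+02] F [-0.   0.6  0.1] w 0.0875
  -> [ 0.45 -0.4   0.25] rows xyz total [-14.02   7.4   -0.52] n 14.0
  -> [0.55 0.   0.25] rows xyz total [-7.44 14.72  0.02] n 14.7
  -> [0.402  0.2789 0.25  ] rows xyz total [ 3.31 12.19  0.02] n 12.2validation failed for argument at $[0]...
validation failed for argument at $[0]...
```

```bash
python3 -m inch '[{"x":0,"y":0,"z":-0.2,"yaw":-1},{"x":0,"y":0,"z":-0.2,"yaw":-1},{"x":0,"y":0,"z":0,"yaw":-1},{"x":0,"y":0,"z":0,"yaw":-1},{"x":0,"y":0,"z":0,"yaw":-1}]' -0.1 20
python3 -m inch '[{"x":0,"y":0,"z":0,"yaw":-1},{"x":0,"y":0,"z":0,"yaw":-0.2},{"x":0,"y":0,"z":0,"yaw":0}]'
python3 -c "
from h import *
go((.45,-.40,.25),(.55,0,.25),(*w(-.049,0),.25))"
```

```text
time_s: 0.52
tcp_pos: [0.1486, -0.6565, 0.2441]
eef_rot: [179.6, 0.1, -146.5]
contact_force: [0.2, 0.5, -0.5]
gripper_width: 0.0598
time_s: 0.77
tcp_pos: [0.1485, -0.6558, 0.2426]
eef_rot: [179.5, 0.2, -141.4]
contact_force: [-0.1, 0.3, 0.1]
gripper_width: 0.0419
t 0.77 tcp [ 0.1485 -0.6558  0.2426] box [-0.8186 -0.5879] rot [ 179.48    0.19 -141.38] F [-0.1  0.3  0.1] w 0.0419
  -> [ 0.45 -0.4   0.25] rows xyz total [-15.81   0.47  -0.24] n 15.8
  -> [0.55 0.   0.25] rows xyz total [-13.11  10.     0.14] n 13.1
  -> [0.402  0.2789 0.25  ] rows xyz total [-2.34 12.41  0.12] n 12.4
```

```bash
python3 -m inch '[{"x":-1,"y":0.03,"z":-0.02,"yaw":0},{"x":-1,"y":0.03,"z":-0.02,"yaw":0},{"x":-1,"y":0.03,"z":-0.02,"yaw":0},{"x":-1,"y":0.03,"z":-0.02,"yaw":0},{"x":-1,"y":0.03,"z":-0.02,"yaw":0}]'
python3 -m inch '[{"x":-1,"y":0.03,"z":-0.02,"yaw":0},{"x":-1,"y":0.03,"z":-0.02,"yaw":0},{"x":-1,"y":0.03,"z":-0.02,"yaw":0},{"x":-1,"y":0.03,"z":-0.02,"yaw":0},{"x":-1,"y":0.03,"z":-0.02,"yaw":0}]'
python3 -c "
from h import *
go((.45,-.40,.25),(.55,0,.25),(*w(-.049,0),.25))"
```

```text
time_s: 1.18
tcp_pos: [0.243, -0.5746, 0.2426]
eef_rot: [179.2, 0.2, -142.5]
contact_force: [0.7, -1.0, 1.1]
gripper_width: 0.0396
time_s: 1.6
tcp_pos: [0.344, -0.491, 0.2451]
eef_rot: [179.1, 0.2, -143.2]
contact_force: [1.0, -0.1, 0.6]
gripper_width: 0.0397
t 1.6 tcp [ 0.344  -0.491   0.2451] box [-0.5632 -0.576 ] rot [ 179.14    0.18 -143.24] F [ 1.  -0.1  0.6] w 0.0397
  -> [ 0.45 -0.4   0.25] rows xyz total [-5.58  0.38 -0.17] n 5.6
  -> [0.55 0.   0.25] rows xyz total [-12.78  10.42   0.2 ] n 12.8
  -> [0.402  0.2789 0.25  ] rows xyz total [-1.93 12.48  0.19] n 12.5
```

```bash
python3 -m inch '[{"x":-1,"y":0.1,"z":-0.04,"yaw":0},{"x":-1,"y":0.1,"z":-0.04,"yaw":0},{"x":-1,"y":0.1,"z":-0.04,"yaw":0},{"x":-1,"y":0.1,"z":-0.04,"yaw":0},{"x":-1,"y":0.1,"z":-0.04,"yaw":0}]'
python3 -m inch '[{"x":-1,"y":0.8,"z":0,"yaw":0},{"x":-1,"y":0.8,"z":0,"yaw":0},{"x":-1,"y":0.8,"z":0,"yaw":0},{"x":-1,"y":0.8,"z":0,"yaw":0},{"x":-1,"y":0.8,"z":0,"yaw":0}]'
python3 -m inch '[{"x":-1,"y":0.8,"z":0,"yaw":0},{"x":-1,"y":0.8,"z":0,"yaw":0},{"x":-1,"y":0.8,"z":0,"yaw":0},{"x":-1,"y":0.8,"z":0,"yaw":0},{"x":-1,"y":0.8,"z":0,"yaw":0}]'
python3 -c "
from h import *
go((.55,0,.25),(*w(-.049,0),.25))"
```

```text
time_s: 2.02
tcp_pos: [0.4411, -0.4016, 0.2503]
eef_rot: [179.1, 0.2, -144.0]
contact_force: [0.9, 1.0, -0.1]
gripper_width: 0.0392
time_s: 2.43
tcp_pos: [0.4873, -0.242, 0.2505]
eef_rot: [179.0, 0.1, -144.8]
contact_force: [1.0, -0.2, -0.2]
gripper_width: 0.0393
time_s: 2.85
tcp_pos: [0.5327, -0.0803, 0.2528]
eef_rot: [179.0, 0.1, -145.5]
contact_force: [0.9, -0.4, 0.4]
gripper_width: 0.0397
t 2.85 tcp [ 0.5327 -0.0803  0.2528] box [-0.1636 -0.3646] rot [ 1.7899e+02  9.0000e-02 -1.4549e+02] F [ 0.9 -0.4  0.4] w 0.0397
  -> [0.55 0.   0.25] rows xyz total [-2.39  2.25  0.15] n 2.4
  -> [0.402  0.2789 0.25  ] rows xyz total [-1.44 12.54  0.22] n 12.5
```

```bash
python3 -m inch '[{"x":-0.4,"y":1,"z":0,"yaw":-0.2},{"x":-0.4,"y":1,"z":0,"yaw":-0.2},{"x":-0.4,"y":1,"z":0,"yaw":-0.2},{"x":-0.3,"y":1,"z":0,"yaw":-0.2},{"x":-0.3,"y":1,"z":0,"yaw":-0.2}]'
python3 -m inch '[{"x":-0.2,"y":1,"z":0,"yaw":-0.1},{"x":-0.2,"y":1,"z":0,"yaw":-0.1},{"x":-0.2,"y":1,"z":0,"yaw":0},{"x":-0.2,"y":1,"z":0,"yaw":0},{"x":-0.2,"y":1,"z":0,"yaw":0}]'
python3 -m inch '[{"x":-0.2,"y":1,"z":0,"yaw":0},{"x":-0.2,"y":0.8,"z":0,"yaw":0},{"x":0,"y":0.4,"z":0,"yaw":0},{"x":0,"y":0,"z":0,"yaw":0}]'
python3 -c "
from h import *
go((*w(-.049,0),.15),(*w(-.049,0),.061))"
```

```text
time_s: 3.27
tcp_pos: [0.4963, 0.0553, 0.2539]
eef_rot: [179.0, 0.1, -142.0]
contact_force: [0.5, 0.5, -0.3]
gripper_width: 0.0394
time_s: 3.68
tcp_pos: [0.4347, 0.1744, 0.2561]
eef_rot: [179.0, 0.1, -141.8]
contact_force: [1.0, -0.2, 0.5]
gripper_width: 0.0396
time_s: 4.02
tcp_pos: [0.4048, 0.2293, 0.2576]
eef_rot: [178.9, 0.2, -142.1]
contact_force: [-0.0, -0.4, -0.7]
gripper_width: 0.0392
t 4.02 tcp [0.4048 0.2293 0.2576] box [-0.0769 -0.0411] rot [ 1.789e+02  1.600e-01 -1.421e+02] F [-0.  -0.4 -0.7] w 0.0392
  -> [0.402  0.2789 0.15  ] rows xyz total [-1.12  1.55  4.34] n 4.3
  -> [0.402  0.2789 0.061 ] rows xyz total [ 0.01 -0.07  3.56] n 3.6
```

```bash
python3 -m inch '[{"x":-0.4,"y":0.5,"z":0.8,"yaw":0},{"x":-0.4,"y":0.5,"z":0.8,"yaw":0},{"x":-0.3,"y":0.5,"z":0.8,"yaw":0},{"x":0,"y":0.1,"z":0.8,"yaw":0},{"x":0,"y":0,"z":0.8,"yaw":0}]' 0.05
python3 -m inch '[{"x":0,"y":0,"z":0.3,"yaw":0},{"x":0,"y":0,"z":0,"yaw":0}]'
python3 - <<'E'
from h import *
go((*w(-.049,0),.15),(*w(-.049,0),.061))
E
```

```text
time_s: 4.43
tcp_pos: [0.4039, 0.2835, 0.1608]
eef_rot: [178.8, 0.9, -142.5]
contact_force: [0.2, 0.2, -0.7]
gripper_width: 0.046
time_s: 4.6
tcp_pos: [0.4027, 0.2816, 0.1492]
eef_rot: [178.9, 0.5, -142.7]
contact_force: [0.9, -0.5, 0.5]
gripper_width: 0.0461
t 4.6 tcp [0.4027 0.2816 0.1492] box [-0.0468  0.0017] rot [ 178.88    0.48 -142.69] F [ 0.9 -0.5  0.5] w 0.0461
  -> [0.402  0.2789 0.15  ] rows xyz total [ 0.09 -0.07 -0.03] n 0.1
  -> [0.402  0.2789 0.061 ] rows xyz total [ 0.03 -0.07  3.56] n 3.6
```

```bash
python3 -m inch '[{"x":0.05,"y":-0.05,"z":0.8,"yaw":0},{"x":0.04,"y":-0.05,"z":0.8,"yaw":0},{"x":0,"y":-0.04,"z":0.7,"yaw":0},{"x":0,"y":0,"z":0.6,"yaw":0},{"x":0,"y":0,"z":0.4,"yaw":0}]'
python3 -m inch '[{"x":0,"y":0,"z":0.15,"yaw":0},{"x":0,"y":0,"z":0,"yaw":0}]'
python3 - <<'E'
from h import *
go((*w(-.049,0),.061))
p,d=r.capture("scene");cv2.imwrite("pics/knob.png",cv2.resize(p[130:330,150:400],None,fx=3,fy=3)[:,:,::-1])
E
```

```text
time_s: 5.02
tcp_pos: [0.4074, 0.2807, 0.0708]
eef_rot: [178.8, 1.1, -143.0]
contact_force: [-0.3, -0.1, -0.3]
gripper_width: 0.046
time_s: 5.18
tcp_pos: [0.408, 0.2801, 0.0668]
eef_rot: [178.8, 1.0, -143.1]
contact_force: [0.4, -0.1, 0.3]
gripper_width: 0.0461
t 5.18 tcp [0.408  0.2801 0.0668] box [-0.0435 -0.0027] rot [ 178.83    0.99 -143.09] F [ 0.4 -0.1  0.3] w 0.0461
  -> [0.402  0.2789 0.061 ] rows xyz total [0.22 0.1  0.23] n 0.2
```

View pics/knob.png

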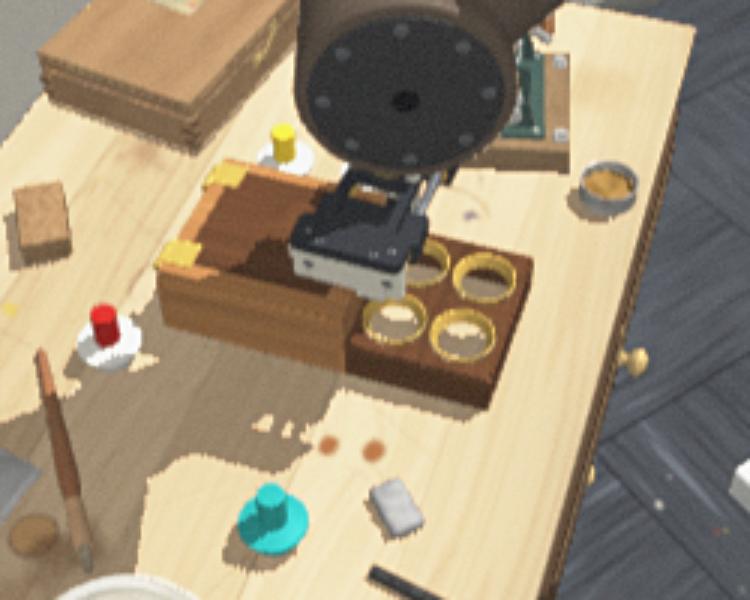

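The hand straddles the knob at crop (350,290). I trim the position and pinch.

```bash
python3 -m inch '[{"x":0.2,"y":0.1,"z":0.2,"yaw":0},{"x":0.05,"y":0,"z":0.05,"yaw":0}]'
python3 -m inch '[{"x":0,"y":0,"z":0,"yaw":0},{"x":0,"y":0,"z":0,"yaw":0},{"x":0,"y":0,"z":0,"yaw":0},{"x":0,"y":0,"z":0,"yaw":0}]' -1 20
python3 - <<'E'
from h import *
def k(t,off=.003): # knob TCP at lid angle
    return (*w(.12-.169*np.cos(t)+.004*np.sin(t),0),.06+.169*np.sin(t)+.004*np.cos(t)-off)
go(*[k(t) for t in(.3,.6,.9,1.2,1.5,1.8)])
E
```

```text
time_s: 5.4
tcp_pos: [0.4025, 0.2795, 0.0626]
eef_rot: [178.8, 1.2, -143.1]
contact_force: [-0.2, 0.1, 0.1]
gripper_width: 0.0464
time_s: 5.73
tcp_pos: [0.4028, 0.2795, 0.0643]
eef_rot: [178.8, 1.3, -143.1]
contact_force: [3.8, -4.0, -1.6]
gripper_width: 0.0293
t 5.73 tcp [0.4028 0.2795 0.0643] box [-0.048  0.   ] rot [ 178.79    1.35 -143.07] F [ 3.8 -4.  -1.6] w 0.0293
  -> [0.4089 0.2842 0.1108] rows xyz total [-0.35  0.04 -1.85] n 1.9
  -> [0.4272 0.2982 0.1557] rows xyz total [-0.96  0.05 -1.78] n 1.8
  -> [0.4552 0.3197 0.1919] rows xyz total [-1.45  0.04 -1.41] n 1.4
  -> [0.4905 0.3467 0.216 ] rows xyz total [-1.8   0.04 -0.92] n 1.8
  -> [0.5298 0.3768 0.2259] rows xyz total [-1.99  0.03 -0.35] n 2.0
  -> [0.5697 0.4074 0.2207] rows xyz total [-2.    0.01  0.26] n 2.0
```

Gripped, with a width of 29 mm against a 30 mm knob. Now I swing the lid along its arc.

```bash
python3 -m inch '[{"x":-0.06,"y":0,"z":-0.6,"yaw":0},{"x":-0.12,"y":0,"z":-0.6,"yaw":0},{"x":-0.2,"y":0,"z":-0.6,"yaw":0},{"x":-0.26,"y":0,"z":-0.6,"yaw":0},{"x":-0.32,"y":0,"z":-0.6,"yaw":0}]'
python3 - <<'E'
from h import *
def k(t,off=.003): # knob TCP at lid angle
    return (*w(.12-.169*np.cos(t)+.004*np.sin(t),0),.06+.169*np.sin(t)+.004*np.cos(t)-off)
go(*[k(t,0) for t in(.3,.6,.9,1.2,1.5,1.8)])
E
```

```text
time_s: 6.15
tcp_pos: [0.419, 0.2916, 0.1397]
eef_rot: [178.7, 1.1, -143.1]
contact_force: [1.9, 3.2, -5.3]
gripper_width: 0.0299
t 6.15 tcp [0.419  0.2916 0.1397] box [-0.0277 -0.0003] rot [ 178.67    1.07 -143.11] F [ 1.9  3.2 -5.3] w 0.0299
  -> [0.4089 0.2842 0.1138] rows xyz total [ 0.52 -0.02  1.03] n 1.0
  -> [0.4272 0.2982 0.1587] rows xyz total [-0.96  0.05 -1.78] n 1.8
  -> [0.4552 0.3197 0.1949] rows xyz total [-1.44  0.05 -1.42] n 1.4
  -> [0.4905 0.3467 0.219 ] rows xyz total [-1.79  0.04 -0.93] n 1.8
  -> [0.5298 0.3768 0.2289] rows xyz total [-1.99  0.03 -0.36] n 2.0
  -> [0.5697 0.4074 0.2237] rows xyz total [-2.01  0.01  0.25] n 2.0
```

```bash
python3 -m inch '[{"x":-0.4,"y":0,"z":-0.7,"yaw":0},{"x":-0.45,"y":0,"z":-0.5,"yaw":0},{"x":-0.5,"y":0,"z":-0.47,"yaw":0},{"x":-0.5,"y":0,"z":-0.45,"yaw":0}]'
python3 - <<'E'
from h import *
def k(t,off=.003): # knob TCP at lid angle
    return (*w(.12-.169*np.cos(t)+.004*np.sin(t),0),.06+.169*np.sin(t)+.004*np.cos(t)-off)
go(*[k(t,0) for t in(.9,1.2,1.5,1.8)])
E
```

```text
time_s: 6.48
tcp_pos: [0.4575, 0.3209, 0.1972]
eef_rot: [178.5, 1.4, -143.1]
contact_force: [9.1, 5.9, -16.7]
gripper_width: 0.03
t 6.48 tcp [0.4575 0.3209 0.1972] box [ 0.0206 -0.0004] rot [ 178.48    1.41 -143.08] F [  9.1   5.9 -16.7] w 0.03
  -> [0.4552 0.3197 0.1949] rows xyz total [0.1  0.01 0.09] n 0.1
  -> [0.4905 0.3467 0.219 ] rows xyz total [-1.8   0.04 -0.92] n 1.8
  -> [0.5298 0.3768 0.2289] rows xyz total [-1.99  0.03 -0.35] n 2.0
  -> [0.5697 0.4074 0.2237] rows xyz total [-2.    0.01  0.26] n 2.0
```

```bash
python3 -m inch '[{"x":-0.58,"y":0,"z":-0.28,"yaw":0},{"x":-0.6,"y":0,"z":-0.28,"yaw":0},{"x":-0.6,"y":0,"z":-0.22,"yaw":0},{"x":-0.65,"y":0,"z":-0.16,"yaw":0}]'
python3 - <<'E'
from h import *
def k(t,off=.003): # knob TCP at lid angle
    return (*w(.12-.169*np.cos(t)+.004*np.sin(t),0),.06+.169*np.sin(t)+.004*np.cos(t)-off)
go(*[k(t,0) for t in(1.2,1.3,1.4,1.5,1.8)])
E
```

```text
time_s: 6.82
tcp_pos: [0.5058, 0.3576, 0.2245]
eef_rot: [178.4, 1.3, -143.1]
contact_force: [-1.2, 0.6, -5.0]
gripper_width: 0.0295
t 6.82 tcp [0.5058 0.3576 0.2245] box [ 0.0813 -0.0006] rot [ 178.36    1.29 -143.08] F [-1.2  0.6 -5. ] w 0.0295
  -> [0.4905 0.3467 0.219 ] rows xyz total [0.76 0.01 0.2 ] n 0.8
  -> [0.5033 0.3565 0.2239] rows xyz total [-0.65  0.01 -0.18] n 0.7
  -> [0.5165 0.3666 0.2272] rows xyz total [-0.67  0.01 -0.12] n 0.7
  -> [0.5298 0.3768 0.2289] rows xyz total [-0.67  0.01 -0.05] n 0.7
  -> [0.5697 0.4074 0.2237] rows xyz total [-2.01  0.01  0.25] n 2.0
```

```bash
python3 -m inch '[{"x":-0.6,"y":0,"z":-0.1,"yaw":0},{"x":-0.67,"y":0,"z":-0.05,"yaw":0},{"x":-0.67,"y":0,"z":0.02,"yaw":0},{"x":-0.67,"y":0,"z":0.08,"yaw":0},{"x":-0.5,"y":0,"z":0.12,"yaw":0}]'
python3 - <<'E'
from h import *
def k(t,off=.003): # knob TCP at lid angle
    return (*w(.12-.169*np.cos(t)+.004*np.sin(t),0),.06+.169*np.sin(t)+.004*np.cos(t)-off)
go(*[k(t,0) for t in(1.6,1.7,1.8)])
E
```

```text
time_s: 7.23
tcp_pos: [0.5691, 0.4057, 0.2238]
eef_rot: [178.3, 1.0, -143.1]
contact_force: [-0.7, -0.7, 1.0]
gripper_width: 0.0296
t 7.23 tcp [0.5691 0.4057 0.2238] box [ 0.1608 -0.0009] rot [ 178.32    1.   -143.08] F [-0.7 -0.7  1. ] w 0.0296
  -> [0.5432 0.3871 0.2288] rows xyz total [ 1.27  0.03 -0.22] n 1.3
  -> [0.5566 0.3973 0.2271] rows xyz total [-0.67  0.    0.08] n 0.7
  -> [0.5697 0.4074 0.2237] rows xyz total [-0.66  0.    0.15] n 0.7
```

```bash
python3 -m inch '[{"x":0,"y":0,"z":0,"yaw":0},{"x":0,"y":0,"z":0,"yaw":0},{"x":0,"y":0,"z":-0.6,"yaw":0},{"x":0,"y":0,"z":-1,"yaw":0},{"x":0,"y":0,"z":-0.8,"yaw":0}]' 0.05 20
python3 - <<'E'
from h import *
g=(*w(.005,.02),.15)
go((*w(.005,.02),.26),g,(*w(.005,.02),.040))
p,d=r.capture("scene");cv2.imwrite("pics/open.png",cv2.resize(p[130:330,150:400],None,fx=3,fy=3)[:,:,::-1])
E
```

```text
time_s: 7.65
tcp_pos: [0.5678, 0.4027, 0.2771]
eef_rot: [178.4, 0.2, -143.1]
contact_force: [0.7, -0.1, -0.0]
gripper_width: 0.0458
t 7.65 tcp [0.5678 0.4027 0.2771] box [ 0.1579 -0.0025] rot [ 178.4     0.24 -143.12] F [ 0.7 -0.1 -0. ] w 0.0458
  -> [0.4327 0.3276 0.26  ] rows xyz total [6.13 0.82 0.68] n 6.1
  -> [0.4327 0.3276 0.15  ] rows xyz total [ 0.02 -0.12  4.4 ] n 4.4
  -> [0.4327 0.3276 0.04  ] rows xyz total [ 0.02 -0.12  4.4 ] n 4.4
```

View pics/open.png

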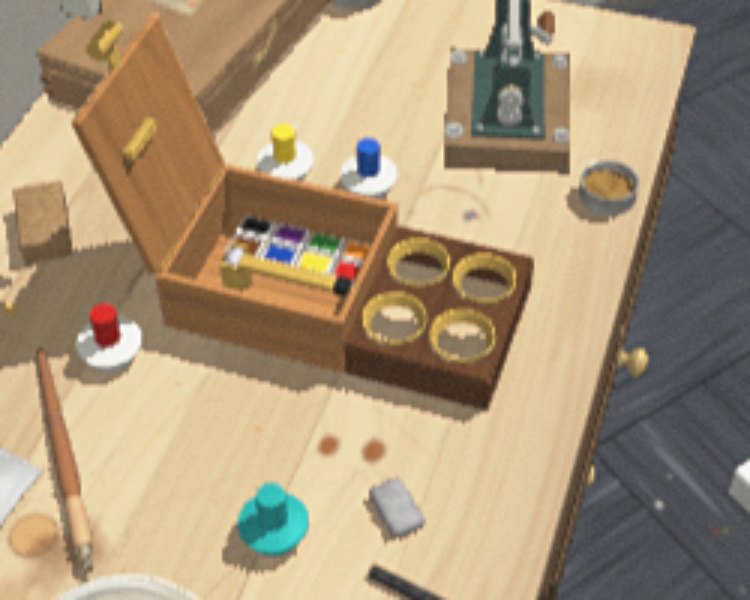

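The lid is standing back. The stay lies flat from crop (235,262) to (342,285). I move over the grip point with the jaws at 26 mm.

```bash
python3 -m inch '[{"x":1,"y":0.1,"z":0,"yaw":0},{"x":1,"y":0.15,"z":0,"yaw":0},{"x":1,"y":0.15,"z":0.1,"yaw":0},{"x":1,"y":0.15,"z":0.2,"yaw":0},{"x":1,"y":0.15,"z":0.3,"yaw":0}]' -0.4 20
python3 -m inch '[{"x":0.8,"y":0,"z":0.8,"yaw":-0.1},{"x":0.2,"y":0,"z":0.8,"yaw":0},{"x":0,"y":0,"z":0.8,"yaw":0},{"x":0,"y":0,"z":0.8,"yaw":0},{"x":0,"y":0,"z":0.5,"yaw":0}]'
python3 - <<'E'
from h import *
go((*w(.005,.02),.12),(*w(.005,.02),.040))
E
```

```text
time_s: 8.12
tcp_pos: [0.457, 0.3412, 0.2677]
eef_rot: [178.4, 0.9, -143.2]
contact_force: [-0.7, 0.5, -0.2]
gripper_width: 0.0271
time_s: 8.53
tcp_pos: [0.4299, 0.3248, 0.1777]
eef_rot: [178.1, 1.6, -142.7]
contact_force: [-0.6, -1.1, -0.6]
gripper_width: 0.0259
t 8.53 tcp [0.4299 0.3248 0.1777] box [0.0011 0.0195] rot [ 178.09    1.61 -142.65] F [-0.6 -1.1 -0.6] w 0.0259
  -> [0.4327 0.3276 0.12  ] rows xyz total [-0.09 -0.06  2.31] n 2.3
  -> [0.4327 0.3276 0.04  ] rows xyz total [ 0.09 -0.11  3.2 ] n 3.2
```

```bash
python3 -m inch '[{"x":-0.05,"y":-0.05,"z":0.8,"yaw":0},{"x":-0.03,"y":-0.05,"z":0.7,"yaw":0},{"x":0,"y":-0.03,"z":0.7,"yaw":0},{"x":0,"y":0,"z":0.4,"yaw":0},{"x":0,"y":0,"z":0,"yaw":0}]'
python3 - <<'E'
from h import *
go((*w(.005,.02),.12),(*w(.005,.02),.040))
E
```

```text
time_s: 8.95
tcp_pos: [0.4304, 0.3232, 0.1096]
eef_rot: [178.0, 1.6, -142.6]
contact_force: [-0.9, 0.4, -0.5]
gripper_width: 0.0262
t 8.95 tcp [0.4304 0.3232 0.1096] box [0.0005 0.0179] rot [ 178.02    1.64 -142.63] F [-0.9  0.4 -0.5] w 0.0262
  -> [0.4327 0.3276 0.12  ] rows xyz total [-0.19  0.1  -0.41] n 0.4
  -> [0.4327 0.3276 0.04  ] rows xyz total [ 0.09 -0.11  3.2 ] n 3.2
```

```bash
python3 -m inch '[{"x":-0.2,"y":0.05,"z":0,"yaw":0},{"x":-0.05,"y":0,"z":0.5,"yaw":0},{"x":0,"y":0,"z":0.6,"yaw":0},{"x":0,"y":0,"z":0,"yaw":0}]'
python3 - <<'E'
from h import *
go((*w(.005,.02),.040))
E
```

```text
time_s: 9.28
tcp_pos: [0.4358, 0.3308, 0.0856]
eef_rot: [178.0, 2.0, -142.6]
contact_force: [-0.6, -0.8, 0.3]
gripper_width: 0.0265
t 9.28 tcp [0.4358 0.3308 0.0856] box [0.0094 0.0207] rot [ 177.96    1.95 -142.57] F [-0.6 -0.8  0.3] w 0.0265
  -> [0.4327 0.3276 0.04  ] rows xyz total [ 0.24 -0.09  1.82] n 1.8
```

```bash
python3 -m inch '[{"x":0.1,"y":-0.03,"z":0.6,"yaw":0},{"x":0.05,"y":-0.03,"z":0.6,"yaw":0},{"x":0.03,"y":0,"z":0.5,"yaw":0},{"x":0,"y":0,"z":0,"yaw":0}]'
python3 - <<'E'
from h import *
go((*w(.005,.02),.040))
p,d=r.capture("scene");cv2.imwrite("pics/stay.png",cv2.resize(p[170:270,190:320],None,fx=6,fy=6)[:,:,::-1])
E
```

```text
time_s: 9.62
tcp_pos: [0.436, 0.3323, 0.0479]
eef_rot: [177.9, 2.4, -142.5]
contact_force: [-0.3, -0.3, -0.0]
gripper_width: 0.0263
t 9.62 tcp [0.436  0.3323 0.0479] box [0.0105 0.0217] rot [ 177.87    2.44 -142.48] F [-0.3 -0.3 -0. ] w 0.0263
  -> [0.4327 0.3276 0.04  ] rows xyz total [ 0.23 -0.08  0.3 ] n 0.3
```

View pics/stay.png

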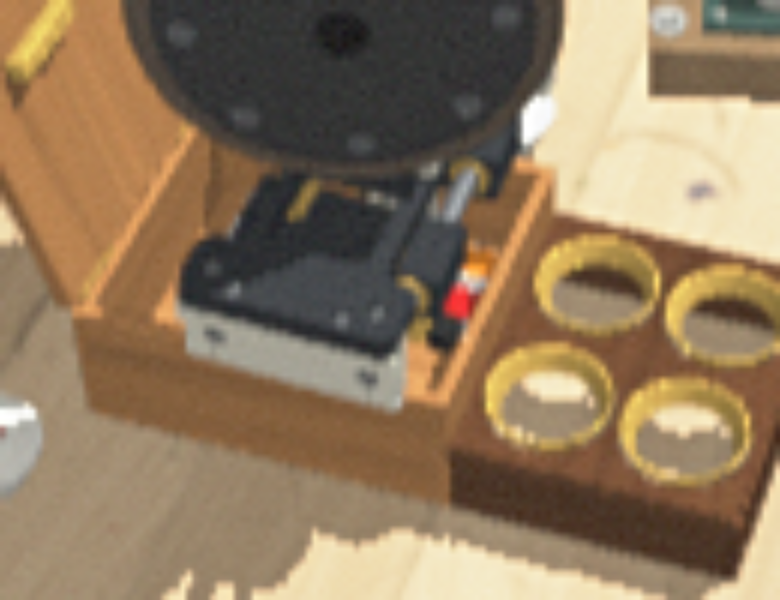

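The fingers straddle the bar inside the case. I trim and pinch.

```bash
python3 -m inch '[{"x":0.2,"y":-0.07,"z":0.25,"yaw":0},{"x":0.05,"y":0,"z":0.05,"yaw":0}]'
python3 -m inch '[{"x":0,"y":0,"z":0,"yaw":0},{"x":0,"y":0,"z":0,"yaw":0},{"x":0,"y":0,"z":0,"yaw":0},{"x":0,"y":0,"z":0,"yaw":0}]' -1 15
python3 - <<'E'
from h import *
def k(t,off=.006):return (*w(.075-.07*np.cos(t),.02),.046+.07*np.sin(t)-off)
go(*[k(t) for t in(0,.4,.8,1.2,1.6,1.72)])
E
```

```text
time_s: 9.83
tcp_pos: [0.4338, 0.3294, 0.0437]
eef_rot: [177.8, 2.7, -142.4]
contact_force: [-0.8, 0.7, -0.8]
gripper_width: 0.0266
time_s: 10.17
tcp_pos: [0.4347, 0.3291, 0.0461]
eef_rot: [177.8, 2.9, -142.4]
contact_force: [2.7, -1.4, -0.9]
gripper_width: 0.0116
t 10.17 tcp [0.4347 0.3291 0.0461] box [0.0075 0.0199] rot [ 177.85    2.87 -142.39] F [ 2.7 -1.4 -0.9] w 0.0116
  -> [0.4327 0.3276 0.04  ] rows xyz total [ 0.11 -0.01  0.24] n 0.2
  -> [0.4371 0.331  0.0673] rows xyz total [-0.28  0.04 -1.08] n 1.1
  -> [0.4495 0.3405 0.0902] rows xyz total [-0.67  0.03 -0.89] n 0.9
  -> [0.4681 0.3547 0.1052] rows xyz total [-0.97  0.02 -0.55] n 1.0
  -> [0.4899 0.3714 0.11  ] rows xyz total [-1.1   0.   -0.13] n 1.1
  -> [0.4965 0.3765 0.1092] rows xyz total [-0.33 -0.    0.05] n 0.3
```

```bash
python3 -m inch '[{"x":-0.05,"y":0,"z":-0.35,"yaw":0},{"x":-0.1,"y":0,"z":-0.35,"yaw":0},{"x":-0.15,"y":0,"z":-0.33,"yaw":0},{"x":-0.2,"y":0,"z":-0.3,"yaw":0}]'
python3 - <<'E'
from h import *
def k(t,off=.0):return (*w(.075-.068*np.cos(t),.02),.046+.068*np.sin(t)-off)
go(*[k(t) for t in(.4,.6,.8,1.0,1.2,1.4,1.6,1.72)])
E
```

```text
time_s: 10.5
tcp_pos: [0.4432, 0.3348, 0.082]
eef_rot: [177.8, 2.7, -142.5]
contact_force: [-0.6, 1.7, -3.4]
gripper_width: 0.012
t 10.5 tcp [0.4432 0.3348 0.082 ] box [0.0177 0.0193] rot [ 177.79    2.75 -142.45] F [-0.6  1.7 -3.4] w 0.012
  -> [0.4385 0.3321 0.0725] rows xyz total [0.23 0.01 0.37] n 0.4
  -> [0.4437 0.336  0.0844] rows xyz total [-0.28  0.02 -0.46] n 0.5
  -> [0.4506 0.3414 0.0948] rows xyz total [-0.37  0.01 -0.4 ] n 0.4
  -> [0.4591 0.3478 0.1032] rows xyz total [-0.44  0.01 -0.32] n 0.4
  -> [0.4687 0.3552 0.1094] rows xyz total [-0.5   0.01 -0.22] n 0.5
  -> [0.4791 0.3631 0.113 ] rows xyz total [-0.53  0.   -0.12] n 0.5
  -> [0.4898 0.3714 0.114 ] rows xyz total [-0.54 -0.   -0.01] n 0.5
  -> [0.4963 0.3763 0.1132] rows xyz total [-0.32 -0.    0.04] n 0.3
```

```bash
python3 -m inch '[{"x":-0.37,"y":0,"z":-0.43,"yaw":0},{"x":-0.43,"y":0,"z":-0.33,"yaw":0},{"x":-0.48,"y":0,"z":-0.24,"yaw":0},{"x":-0.5,"y":0,"z":-0.12,"yaw":0}]'
python3 - <<'E'
from h import *
def k(t,off=.0):return (*w(.075-.068*np.cos(t),.02),.046+.068*np.sin(t)-off)
go(*[k(t) for t in(1.2,1.4,1.6,1.7,1.75)])
E
```

```text
time_s: 10.83
tcp_pos: [0.4789, 0.3619, 0.1167]
eef_rot: [177.7, 2.8, -142.5]
contact_force: [-1.5, 0.9, -8.2]
gripper_width: 0.0123
t 10.83 tcp [0.4789 0.3619 0.1167] box [0.0625 0.0191] rot [ 177.67    2.82 -142.47] F [-1.5  0.9 -8.2] w 0.0123
  -> [0.4687 0.3552 0.1094] rows xyz total [0.5  0.02 0.27] n 0.5
  -> [0.4791 0.3631 0.113 ] rows xyz total [-0.53  0.   -0.12] n 0.5
  -> [0.4898 0.3714 0.114 ] rows xyz total [-0.54 -0.   -0.01] n 0.5
  -> [0.4952 0.3755 0.1134] rows xyz total [-0.27 -0.    0.03] n 0.3
  -> [0.4979 0.3775 0.1129] rows xyz total [-0.13 -0.    0.03] n 0.1
```

```bash
python3 -m inch '[{"x":-0.5,"y":0,"z":0.03,"yaw":0},{"x":-0.4,"y":0,"z":0.04,"yaw":0},{"x":-0.05,"y":0,"z":0.03,"yaw":0},{"x":0,"y":0,"z":0,"yaw":0}]'
python3 - <<'E'
from h import *
def k(t,off=.0):return (*w(.075-.07*np.cos(t),.02),.046+.07*np.sin(t)-off)
go(*[k(t) for t in(1.6,1.7,1.75)])
E
```

```text
time_s: 11.17
tcp_pos: [0.4994, 0.3776, 0.1185]
eef_rot: [177.7, 2.7, -142.5]
contact_force: [-3.6, 0.8, -2.2]
gripper_width: 0.0122
t 11.17 tcp [0.4994 0.3776 0.1185] box [0.0884 0.0191] rot [ 177.69    2.7  -142.46] F [-3.6  0.8 -2.2] w 0.0122
  -> [0.4899 0.3714 0.116 ] rows xyz total [0.46 0.03 0.08] n 0.5
  -> [0.4954 0.3757 0.1154] rows xyz total [-0.28 -0.    0.04] n 0.3
  -> [0.4982 0.3778 0.1149] rows xyz total [-0.14 -0.    0.03] n 0.1
```

```bash
python3 -m inch '[{"x":0,"y":0,"z":0,"yaw":0},{"x":0,"y":0,"z":0,"yaw":0},{"x":0.02,"y":0,"z":-0.6,"yaw":0},{"x":0.04,"y":-0.02,"z":-0.8,"yaw":0},{"x":0.04,"y":-0.02,"z":-0.8,"yaw":0}]' -0.35 20
python3 -m inch '[{"x":0.04,"y":0,"z":-1,"yaw":0},{"x":0,"y":0,"z":-1,"yaw":0},{"x":0,"y":0,"z":-1,"yaw":0},{"x":0,"y":0,"z":-1,"yaw":0},{"x":0,"y":0,"z":-0.5,"yaw":0}]' 0.05
python3 - <<'E'
from h import *
go((*w(.170,0),.29),(*w(.170,0),.219))
p,d=r.capture("scene");cv2.imwrite("pics/stayup.png",cv2.resize(p[130:330,150:400],None,fx=3,fy=3)[:,:,::-1])
E
```

```text
time_s: 11.58
tcp_pos: [0.4959, 0.3697, 0.1724]
eef_rot: [177.8, 2.5, -142.4]
contact_force: [0.1, 0.7, 0.4]
gripper_width: 0.0282
time_s: 12.0
tcp_pos: [0.4939, 0.3602, 0.2949]
eef_rot: [177.9, 2.9, -142.4]
contact_force: [0.6, 0.6, 0.3]
gripper_width: 0.0457
t 12.0 tcp [0.4939 0.3602 0.2949] box [0.0734 0.0087] rot [ 177.87    2.88 -142.4 ] F [0.6 0.6 0.3] w 0.0457
  -> [0.5758 0.4121 0.29  ] rows xyz total [-3.85 -0.37  0.38] n 3.8
  -> [0.5758 0.4121 0.219 ] rows xyz total [ 0.14 -0.11  2.83] n 2.8
```

View pics/stayup.png

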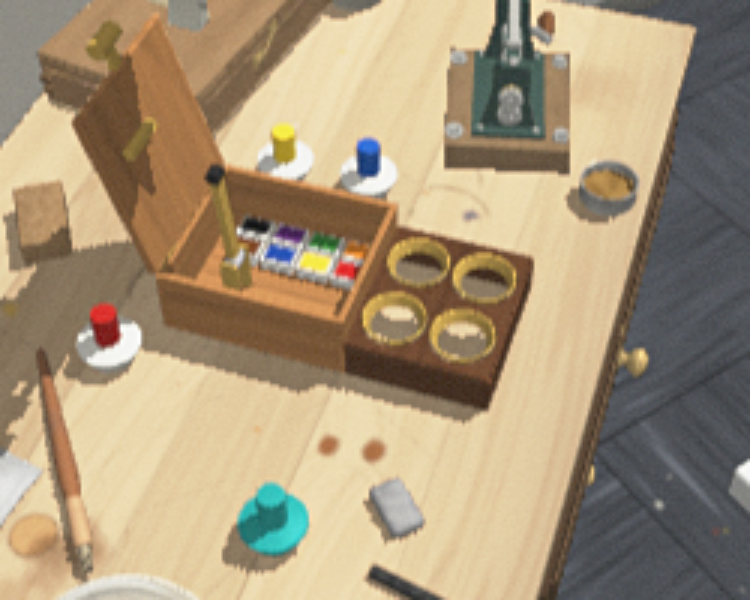

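The stay stands at its stop (tip at crop (215,173)) and the lid is still back. Back to the knob.

```bash
python3 -m inch '[{"x":-0.9,"y":-0.1,"z":0.02,"yaw":0},{"x":-1,"y":-0.1,"z":0.05,"yaw":0},{"x":-1,"y":-0.1,"z":0.05,"yaw":0},{"x":-0.7,"y":-0.1,"z":0.05,"yaw":0},{"x":0,"y":0,"z":0,"yaw":0}]'
python3 - <<'E'
from h import *
go((*w(.170,0),.27),(*w(.170,0),.219))
E
```

```text
time_s: 12.47
tcp_pos: [0.5747, 0.4082, 0.3064]
eef_rot: [177.8, 3.9, -142.3]
contact_force: [-0.3, -0.4, -0.0]
gripper_width: 0.046
t 12.47 tcp [0.5747 0.4082 0.3064] box [ 0.1667 -0.0023] rot [ 177.78    3.9  -142.32] F [-0.3 -0.4 -0. ] w 0.046
  -> [0.5758 0.4121 0.27  ] rows xyz total [-0.03  0.04  1.47] n 1.5
  -> [0.5758 0.4121 0.219 ] rows xyz total [ 0.14 -0.08  2.03] n 2.0
```

```bash
python3 -m inch '[{"x":0.02,"y":0,"z":0.8,"yaw":0},{"x":0.03,"y":0,"z":0.8,"yaw":0},{"x":0.03,"y":0,"z":0.7,"yaw":0},{"x":0.02,"y":0,"z":0.5,"yaw":0},{"x":0,"y":0,"z":0.3,"yaw":0}]'
python3 - <<'E'
from h import *
go((*w(.170,0),.219))
E
```

```text
time_s: 12.88
tcp_pos: [0.5766, 0.4118, 0.2303]
eef_rot: [177.8, 4.4, -142.4]
contact_force: [-0.7, -0.4, -0.9]
gripper_width: 0.0461
t 12.88 tcp [0.5766 0.4118 0.2303] box [ 0.1704 -0.0007] rot [ 177.81    4.39 -142.38] F [-0.7 -0.4 -0.9] w 0.0461
  -> [0.5758 0.4121 0.219 ] rows xyz total [0.05 0.01 0.45] n 0.5
```

```bash
python3 -m inch '[{"x":0.03,"y":0,"z":0.35,"yaw":0},{"x":0,"y":0,"z":0.05,"yaw":0}]'
python3 -m inch '[{"x":0,"y":0,"z":0,"yaw":0},{"x":0,"y":0,"z":0,"yaw":0},{"x":0,"y":0,"z":0,"yaw":0},{"x":0,"y":0,"z":0,"yaw":0}]' -1 20
python3 - <<'E'
from h import *
def k(t,off=.0):return (*w(.12-.169*np.cos(t)+.004*np.sin(t),0),.06+.169*np.sin(t)+.004*np.cos(t)-off)
go(*[k(t) for t in(1.85,1.7,1.6,1.5,1.4,1.3,1.2,1.1)])
E
```

```text
time_s: 13.05
tcp_pos: [0.5754, 0.4112, 0.2187]
eef_rot: [177.8, 4.3, -142.4]
contact_force: [0.8, -0.0, -0.9]
gripper_width: 0.0458
time_s: 13.38
tcp_pos: [0.5755, 0.4108, 0.2205]
eef_rot: [177.9, 4.4, -142.4]
contact_force: [-0.1, -2.0, -4.5]
gripper_width: 0.0301
t 13.38 tcp [0.5755 0.4108 0.2205] box [ 0.169  -0.0008] rot [ 177.86    4.39 -142.36] F [-0.1 -2.  -4.5] w 0.0301
  -> [0.5762 0.4123 0.2214] rows xyz total [-0.06  0.03 -0.03] n 0.1
  -> [0.5566 0.3973 0.2271] rows xyz total [ 0.97  0.01 -0.3 ] n 1.0
  -> [0.5432 0.3871 0.2288] rows xyz total [ 0.67  0.01 -0.12] n 0.7
  -> [0.5298 0.3768 0.2289] rows xyz total [ 0.67  0.   -0.05] n 0.7
  -> [0.5165 0.3666 0.2272] rows xyz total [0.68 0.   0.01] n 0.7
  -> [0.5033 0.3565 0.2239] rows xyz total [ 0.67 -0.    0.08] n 0.7
  -> [0.4905 0.3467 0.219 ] rows xyz total [ 0.66 -0.    0.15] n 0.7
  -> [0.4781 0.3372 0.2124] rows xyz total [ 0.64 -0.01  0.21] n 0.6
```

```bash
python3 -m inch '[{"x":0.5,"y":0,"z":-0.18,"yaw":0},{"x":0.5,"y":0,"z":-0.14,"yaw":0},{"x":0.6,"y":0,"z":-0.11,"yaw":0},{"x":0.6,"y":0,"z":-0.05,"yaw":0},{"x":0.5,"y":0,"z":0,"yaw":0}]'
python3 - <<'E'
from h import *
def k(t,off=.0):return (*w(.12-.169*np.cos(t)+.004*np.sin(t),0),.06+.169*np.sin(t)+.004*np.cos(t)-off)
go(*[k(t) for t in(1.5,1.4,1.3,1.2,1.1)])
E
```

```text
time_s: 13.8
tcp_pos: [0.5211, 0.3693, 0.2277]
eef_rot: [177.8, 4.6, -142.4]
contact_force: [2.0, 0.8, -6.4]
gripper_width: 0.0298
t 13.8 tcp [0.5211 0.3693 0.2277] box [ 0.1006 -0.0006] rot [ 177.79    4.61 -142.37] F [ 2.   0.8 -6.4] w 0.0298
  -> [0.5298 0.3768 0.2289] rows xyz total [-0.46  0.02 -0.01] n 0.5
  -> [0.5165 0.3666 0.2272] rows xyz total [0.68 0.   0.01] n 0.7
  -> [0.5033 0.3565 0.2239] rows xyz total [ 0.67 -0.    0.08] n 0.7
  -> [0.4905 0.3467 0.219 ] rows xyz total [ 0.66 -0.    0.15] n 0.7
  -> [0.4781 0.3372 0.2124] rows xyz total [ 0.64 -0.01  0.21] n 0.6
```

```bash
python3 -m inch '[{"x":0.4,"y":0,"z":0.03,"yaw":0},{"x":0.4,"y":0,"z":0.05,"yaw":0},{"x":0.4,"y":0,"z":0.07,"yaw":0},{"x":0.4,"y":0,"z":0.09,"yaw":0}]'
python3 - <<'E'
from h import *
def k(t,off=.0):return (*w(.12-.169*np.cos(t)+.004*np.sin(t),0),.06+.169*np.sin(t)+.004*np.cos(t)-off)
go(*[k(t) for t in(1.3,1.2,1.1)])
E
```

```text
time_s: 14.13
tcp_pos: [0.4862, 0.3428, 0.2182]
eef_rot: [177.7, 4.7, -142.4]
contact_force: [1.3, 0.1, -2.9]
gripper_width: 0.0303
t 14.13 tcp [0.4862 0.3428 0.2182] box [ 0.0567 -0.0005] rot [ 177.71    4.69 -142.39] F [ 1.3  0.1 -2.9] w 0.0303
  -> [0.5033 0.3565 0.2239] rows xyz total [-0.89  0.02 -0.15] n 0.9
  -> [0.4905 0.3467 0.219 ] rows xyz total [ 0.66 -0.    0.14] n 0.7
  -> [0.4781 0.3372 0.2124] rows xyz total [ 0.64 -0.01  0.21] n 0.6
```

```bash
python3 -m inch '[{"x":0.2,"y":0,"z":0.06,"yaw":0},{"x":0.15,"y":0,"z":0.06,"yaw":0},{"x":0,"y":0,"z":0,"yaw":0}]'
python3 - <<'E'
from h import *
def k(t,off=.0):return (*w(.12-.169*np.cos(t)+.004*np.sin(t),0),.06+.169*np.sin(t)+.004*np.cos(t)-off)
go(*[k(t) for t in(1.11,1.05)])
E
```

```text
time_s: 14.38
tcp_pos: [0.4774, 0.336, 0.2148]
eef_rot: [177.7, 4.8, -142.4]
contact_force: [5.7, 1.8, -10.2]
gripper_width: 0.0298
t 14.38 tcp [0.4774 0.336  0.2148] box [ 0.0456 -0.0005] rot [ 177.67    4.78 -142.39] F [  5.7   1.8 -10.2] w 0.0298
  -> [0.4793 0.3381 0.2132] rows xyz total [-0.11  0.02  0.07] n 0.1
  -> [0.4721 0.3326 0.2086] rows xyz total [ 0.38 -0.01  0.15] n 0.4
```

```bash
python3 -m inch '[{"x":0.05,"y":0,"z":0.15,"yaw":0},{"x":0.05,"y":0,"z":0.12,"yaw":0},{"x":0,"y":0,"z":0,"yaw":0}]'
python3 - <<'E'
from h import *
def k(t,off=.0):return (*w(.12-.169*np.cos(t)+.004*np.sin(t),0),.06+.169*np.sin(t)+.004*np.cos(t)-off)
go(*[k(t) for t in(1.11,1.05)])
p,d=r.capture("scene");cv2.imwrite("pics/lodge.png",cv2.resize(p[130:280,170:330],None,fx=4,fy=4)[:,:,::-1])
E
```

```text
time_s: 14.63
tcp_pos: [0.4783, 0.3368, 0.2147]
eef_rot: [177.7, 5.3, -142.3]
contact_force: [7.1, 3.1, -18.7]
gripper_width: 0.0299
t 14.63 tcp [0.4783 0.3368 0.2147] box [ 0.0469 -0.0004] rot [ 177.72    5.31 -142.27] F [  7.1   3.1 -18.7] w 0.0299
  -> [0.4793 0.3381 0.2132] rows xyz total [-0.06  0.01  0.07] n 0.1
  -> [0.4721 0.3326 0.2086] rows xyz total [ 0.38 -0.    0.15] n 0.4
```

View pics/lodge.png

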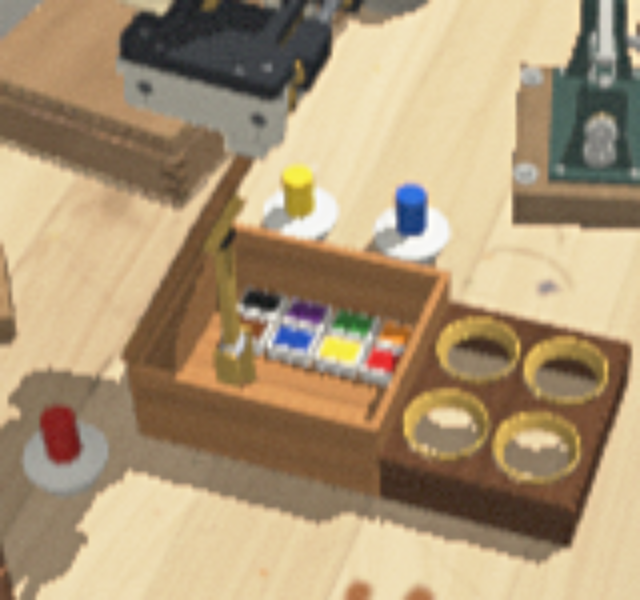

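The tip (crop (228,238)) sits behind the catch bar at the expected angle of about 1.11. I release and lift off.

```bash
python3 -m inch '[{"x":0,"y":0,"z":0,"yaw":0},{"x":0,"y":0,"z":0,"yaw":0},{"x":0,"y":0,"z":0,"yaw":0}]' 0.05
python3 -m inch '[{"x":0.03,"y":0,"z":-0.6,"yaw":0},{"x":0.06,"y":0,"z":-0.8,"yaw":0},{"x":0.06,"y":0,"z":-0.8,"yaw":0},{"x":0,"y":0,"z":0,"yaw":0}]'
python3 - <<'E'
from h import *
go()
p,d=r.capture("scene");cv2.imwrite("pics/lodge2.png",cv2.resize(p[130:280,170:330],None,fx=4,fy=4)[:,:,::-1])
P=cloud("scene",d);q=(P[...,:2]-O)@RB
m=(np.abs(q[...,1])<.06)&(q[...,0]>.04)&(q[...,0]<.135)&(P[...,2]>.085)&(P[...,2]<.2);m[:,300:]=0
x=q[m][:,0];z=P[m][:,2];print(len(x));
p1,d1=r.capture("top")
for n,dd,pp in(("top",d1,p1),):
    P=cloud(n,dd);q=(P[...,:2]-O)@RB;m=(np.abs(q[...,1])<.06)&(q[...,0]>.03)&(q[...,0]<.13)&(P[...,2]>.08)&(P[...,2]<.21)
    f=np.polyfit(P[m][:,2],q[m][:,0],1);print(m.sum(),"lid angle",np.arctan2(1,-f[0]))
    for o in caps(n,pp):print(o)
E
```

```text
time_s: 14.93
tcp_pos: [0.4791, 0.3375, 0.2152]
eef_rot: [177.7, 5.3, -142.3]
contact_force: [0.8, -0.2, 0.2]
gripper_width: 0.0436
time_s: 15.27
tcp_pos: [0.4735, 0.3301, 0.2704]
eef_rot: [177.8, 5.1, -142.2]
contact_force: [1.3, 0.1, 0.0]
gripper_width: 0.046
t 15.27 tcp [0.4735 0.3301 0.2704] box [ 0.0389 -0.0029] rot [ 177.82    5.14 -142.24] F [1.3 0.1 0. ] w 0.046
274Traceback (most recent call last):
  File "<stdin>", line 10, in <module>
    raise TypeError("expected non-empty vector for x")
TypeError: expected non-empty vector for x
```

View pics/lodge2.png

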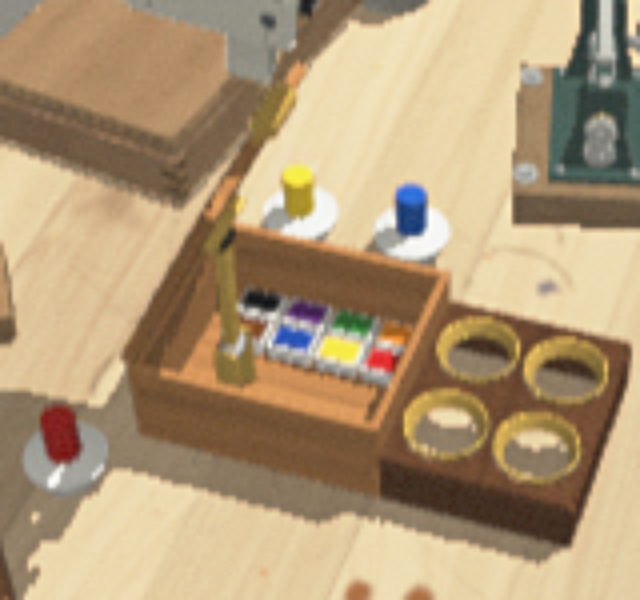

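The lid stands on the stay by itself. The tool tilt has crept to about 5°, so I test whether fast rises reduce it while heading for the red pot.

```bash
for i in 1; do python3 -m inch '[{"x":0,"y":0,"z":-1,"yaw":0},{"x":0,"y":0,"z":-1,"yaw":0},{"x":0,"y":0,"z":-1,"yaw":0}]' -0.1 20 | grep -E "rot|pos"
python3 -m inch '[{"x":0,"y":0,"z":0,"yaw":0},{"x":0,"y":0,"z":0,"yaw":0}]'| grep -E "rot|pos"
python3 -m inch '[{"x":0,"y":0,"z":0.3,"yaw":0},{"x":0,"y":0,"z":0.3,"yaw":0},{"x":0,"y":0,"z":0.3,"yaw":0},{"x":0,"y":0,"z":0.3,"yaw":0},{"x":0,"y":0,"z":0.3,"yaw":0}]'| grep -E "rot|pos"
python3 -m inch '[{"x":0.5,"y":0,"z":0,"yaw":0},{"x":0.5,"y":0,"z":0,"yaw":0},{"x":0,"y":0,"z":0,"yaw":0}]'| grep -E "rot|pos"
done
```

```text
tcp_pos: [0.4665, 0.3215, 0.3348]
eef_rot: [177.9, 4.1, -142.3]
tcp_pos: [0.4678, 0.3224, 0.3389]
eef_rot: [177.8, 4.4, -142.3]
tcp_pos: [0.4687, 0.3251, 0.2949]
eef_rot: [177.9, 4.2, -142.3]
tcp_pos: [0.4471, 0.3083, 0.2855]
eef_rot: [178.0, 3.6, -142.3]
```

Fast rises and inward moves cut the tilt, and slow descents don't add to it. I turn the jaws so the body clears the lid corner at the red pot (target yaw -83.5°) while rising.

```bash
python3 -m inch '[{"x":0,"y":0,"z":-1,"yaw":-1},{"x":0,"y":0,"z":-1,"yaw":-1},{"x":0,"y":0,"z":0,"yaw":-1},{"x":0,"y":0,"z":0.3,"yaw":-1},{"x":0,"y":0,"z":0.3,"yaw":-1}]' | grep -E "rot|pos"
python3 -m inch '[{"x":0,"y":0,"z":0.3,"yaw":-1},{"x":0,"y":0,"z":0.3,"yaw":-1},{"x":0,"y":0,"z":0.3,"yaw":-1},{"x":0,"y":0,"z":0.3,"yaw":-1},{"x":0,"y":0,"z":0.3,"yaw":-1}]' | grep -E "rot|pos"
python3 -m inch '[{"x":0,"y":0,"z":-1,"yaw":-1},{"x":0,"y":0,"z":-1,"yaw":-1},{"x":0,"y":0,"z":-1,"yaw":-1},{"x":0,"y":0,"z":0,"yaw":0},{"x":0,"y":0,"z":0,"yaw":0}]' | grep -E "rot|pos"
python3 - <<'E'
from h import *
go((.4915,.4773,.28),(.4915,.4773,.035))
p,d=r.capture("top")
for o in caps("top",p):print(o)
E
```

```text
tcp_pos: [0.4466, 0.3063, 0.3191]
eef_rot: [179.4, 3.9, -121.5]
tcp_pos: [0.449, 0.31, 0.2772]
eef_rot: [-179.2, 3.8, -100.4]
tcp_pos: [0.447, 0.3052, 0.3468]
eef_rot: [-178.8, 3.1, -87.5]
t 17.7 tcp [0.447  0.3052 0.3468] box [ 0.0028 -0.0065] rot [-178.78    3.07  -87.54] F [ 0.3  0.3 -1.5] w 0.0392
  -> [0.4915 0.4773 0.28  ] rows xyz total [-6.65 -2.01  3.07] n 6.6
  -> [0.4915 0.4773 0.035 ] rows xyz total [0.52 0.21 9.78] n 9.8
('yellow', np.int32(124), [30.4, 239.3], [0.4046, 0.8568, 0.05])
```

```bash
python3 -m inch '[{"x":-0.6,"y":-0.2,"z":0.1,"yaw":-0.2},{"x":-0.7,"y":-0.2,"z":0.2,"yaw":-0.2},{"x":-0.7,"y":-0.2,"z":0.3,"yaw":-0.2},{"x":-0.7,"y":-0.2,"z":0.3,"yaw":-0.2},{"x":-0.7,"y":-0.2,"z":0.3,"yaw":-0.1}]' | grep -E "rot|pos"
python3 -m inch '[{"x":-0.7,"y":-0.2,"z":0.3,"yaw":0},{"x":-0.7,"y":-0.2,"z":0.3,"yaw":0},{"x":-0.7,"y":-0.2,"z":0.3,"yaw":0},{"x":-0.5,"y":-0.2,"z":0.3,"yaw":0},{"x":0,"y":0,"z":0,"yaw":0}]' | grep -E "rot|pos"
python3 - <<'E'
from h import *
go((.4915,.4773,.28),(.4915,.4773,.035))
p,d=r.capture("scene")
for o in caps("scene",p,.038):print(o)
E
```

```text
tcp_pos: [0.4682, 0.3974, 0.3193]
eef_rot: [-178.5, 3.0, -84.0]
tcp_pos: [0.4813, 0.4766, 0.279]
eef_rot: [-179.0, 2.5, -83.8]
t 18.58 tcp [0.4813 0.4766 0.279 ] box [0.1342 0.1087] rot [-178.99    2.48  -83.78] F [-0.3 -0.7 -0.9] w 0.0393
  -> [0.4915 0.4773 0.28  ] rows xyz total [ 0.01 -0.41 -0.03] n 0.4
  -> [0.4915 0.4773 0.035 ] rows xyz total [0.42 0.17 9.79] n 9.8
('red', np.int32(28), [265.4, 219.7], [0.4335, 0.2984, 0.038])
('red', np.int32(95), [184.6, 237.9], [0.4902, 0.4775, 0.038])
('blue', np.int32(64), [272.4, 182.0], [0.5307, 0.2136, 0.038])
('blue', np.int32(28), [242.8, 214.1], [0.4784, 0.3324, 0.038])
('yellow', np.int32(69), [244.2, 177.1], [0.5865, 0.2623, 0.038])
('yellow', np.int32(28), [254.5, 217.0], [0.4551, 0.3147, 0.038])
('yellow', np.int32(181), [7.4, 368.4], [0.3948, 0.8736, 0.038])
('turq', np.int32(365), [240.6, 303.3], [0.2744, 0.4616, 0.038])
```

The pots have not moved, and the red cap is at (.491,.477). I descend slowly.

```bash
python3 -m inch '[{"x":0.02,"y":-0.1,"z":0.4,"yaw":0},{"x":0.03,"y":-0.05,"z":0.6,"yaw":0},{"x":0.03,"y":-0.02,"z":0.6,"yaw":0},{"x":0.03,"y":-0.02,"z":0.6,"yaw":0},{"x":0.03,"y":-0.02,"z":0.6,"yaw":0}]' | grep -E "rot|pos"
python3 -m inch '[{"x":0.03,"y":-0.02,"z":0.6,"yaw":0},{"x":0.03,"y":-0.02,"z":0.6,"yaw":0},{"x":0.03,"y":0,"z":0.6,"yaw":0},{"x":0.03,"y":0,"z":0.6,"yaw":0},{"x":0,"y":0,"z":0,"yaw":0}]' | grep -E "rot|pos"
python3 - <<'E'
from h import *
go((.4912,.4773,.035))
E
```

```text
tcp_pos: [0.4888, 0.4775, 0.2062]
eef_rot: [-178.8, 2.6, -83.7]
tcp_pos: [0.4899, 0.4734, 0.1372]
eef_rot: [-179.1, 2.4, -83.9]
t 19.47 tcp [0.4899 0.4734 0.1372] box [0.1391 0.1009] rot [-179.07    2.38  -83.86] F [-1.1 -0.2 -1.1] w 0.0394
  -> [0.4912 0.4773 0.035 ] rows xyz total [ 0.02 -0.    4.09] n 4.1
```

```bash
python3 -m inch '[{"x":0,"y":0,"z":0.5,"yaw":0},{"x":0,"y":0,"z":0.6,"yaw":0},{"x":0,"y":0,"z":0.6,"yaw":0},{"x":0,"y":0,"z":0.6,"yaw":0},{"x":0,"y":0,"z":0.5,"yaw":0}]' | grep -E "rot|pos"
python3 -m inch '[{"x":0,"y":0,"z":0.4,"yaw":0},{"x":0,"y":0,"z":0.3,"yaw":0},{"x":0,"y":0,"z":0,"yaw":0}]' | grep -E "rot|pos"
python3 - <<'E'
from h import *
go((.4912,.4773,.035))
E
```

```text
tcp_pos: [0.4932, 0.477, 0.0698]
eef_rot: [-178.7, 2.7, -83.9]
tcp_pos: [0.4932, 0.4769, 0.0493]
eef_rot: [-178.8, 2.6, -83.9]
t 20.13 tcp [0.4932 0.4769 0.0493] box [0.1438 0.1017] rot [-178.83    2.56  -83.9 ] F [-0.1 -0.6  0. ] w 0.0398
  -> [0.4912 0.4773 0.035 ] rows xyz total [0.   0.09 0.57] n 0.6
```

```bash
python3 -m inch '[{"x":0,"y":0.06,"z":0.4,"yaw":0},{"x":0,"y":0.03,"z":0.25,"yaw":0},{"x":0,"y":0,"z":0,"yaw":0}]' | grep -E "rot|pos"
python3 -m inch '[{"x":0,"y":0,"z":0,"yaw":0},{"x":0,"y":0,"z":0,"yaw":0},{"x":0,"y":0,"z":0,"yaw":0},{"x":0,"y":0,"z":0,"yaw":0},{"x":0,"y":0,"z":0,"yaw":0}]' -1 15
python3 -m inch '[{"x":0,"y":0,"z":-0.6,"yaw":0},{"x":0,"y":0,"z":-1,"yaw":0},{"x":0,"y":0,"z":-1,"yaw":0},{"x":0,"y":0,"z":0,"yaw":0}]'
python3 - <<'E'
from h import *
go((.4912,.4773,.28),(*w(-.1125,.03),.28),(*w(-.1125,.03),.068))
E
```

```text
tcp_pos: [0.4917, 0.4782, 0.0329]
eef_rot: [-178.7, 2.6, -83.9]
time_s: 20.8
tcp_pos: [0.492, 0.4789, 0.0341]
eef_rot: [-178.7, 2.7, -83.9]
contact_force: [-0.3, -0.4, -0.4]
gripper_width: 0.0192
time_s: 21.13
tcp_pos: [0.4901, 0.4742, 0.0993]
eef_rot: [-178.9, 2.5, -83.9]
contact_force: [0.1, 1.2, -0.2]
gripper_width: 0.0192
t 21.13 tcp [0.4901 0.4742 0.0993] box [0.1397 0.1015] rot [-178.86    2.49  -83.89] F [ 0.1  1.2 -0.2] w 0.0192
  -> [0.4912 0.4773 0.28  ] rows xyz total [-0.43 -0.2  -7.21] n 7.2
  -> [0.3333 0.2641 0.28  ] rows xyz total [ 7.8   7.18 -0.48] n 7.8
  -> [0.3333 0.2641 0.068 ] rows xyz total [0.37 0.17 8.47] n 8.5
```

Red is held (19 mm). I carry it over at z≈0.28 to well 1.

```bash
python3 -m inch '[{"x":0,"y":0,"z":-1,"yaw":0},{"x":-0.05,"y":0,"z":-1,"yaw":0},{"x":-0.05,"y":0,"z":-1,"yaw":0},{"x":-0.1,"y":0,"z":-1,"yaw":0},{"x":-0.1,"y":0,"z":-1,"yaw":0}]' - 25 | tail -4
python3 -m inch '[{"x":0,"y":0,"z":-1,"yaw":0},{"x":0,"y":0,"z":-1,"yaw":0},{"x":0,"y":0,"z":-0.4,"yaw":0},{"x":0.4,"y":0.4,"z":0,"yaw":0},{"x":0.6,"y":0.6,"z":0,"yaw":0}]'| tail -4
python3 -m inch '[{"x":0.7,"y":0.65,"z":0,"yaw":0},{"x":0.7,"y":0.65,"z":0,"yaw":0},{"x":0.7,"y":0.65,"z":0,"yaw":0},{"x":0.7,"y":0.65,"z":0,"yaw":0},{"x":0.7,"y":0.65,"z":0,"yaw":0}]'| tail -4
python3 -m inch '[{"x":0.7,"y":0.65,"z":0,"yaw":0},{"x":0.7,"y":0.65,"z":0,"yaw":0},{"x":0.7,"y":0.65,"z":0,"yaw":0},{"x":0.6,"y":0.6,"z":0,"yaw":0},{"x":0.3,"y":0.3,"z":0,"yaw":0}]'| tail -4
python3 - <<'E'
from h import *
go((*w(-.1125,.03),.28),(*w(-.1125,.03),.061))
E
```

```text
tcp_pos: [0.4848, 0.4727, 0.2236]
eef_rot: [-179.3, 2.1, -84.0]
contact_force: [-0.0, 0.0, -0.7]
gripper_width: 0.0195
tcp_pos: [0.4639, 0.4456, 0.2905]
eef_rot: [-178.9, 2.6, -84.0]
contact_force: [-0.4, 0.0, -1.2]
gripper_width: 0.0193
tcp_pos: [0.3885, 0.346, 0.2806]
eef_rot: [-179.1, 2.5, -84.1]
contact_force: [-0.2, -0.4, -1.1]
gripper_width: 0.0192
tcp_pos: [0.3198, 0.2564, 0.2721]
eef_rot: [-179.3, 2.4, -84.2]
contact_force: [0.2, -0.1, -0.8]
gripper_width: 0.0196
t 22.8 tcp [0.3198 0.2564 0.2721] box [-0.1279  0.0322] rot [-179.35    2.39  -84.15] F [ 0.2 -0.1 -0.8] w 0.0196
  -> [0.3333 0.2641 0.28  ] rows xyz total [-0.26 -0.57 -0.3 ] n 0.6
  -> [0.3333 0.2641 0.061 ] rows xyz total [0.37 0.1  8.75] n 8.8
```

```bash
python3 -m inch '[{"x":-0.1,"y":-0.2,"z":0.4,"yaw":0},{"x":-0.1,"y":-0.2,"z":0.6,"yaw":0},{"x":0,"y":-0.1,"z":0.6,"yaw":0},{"x":0.03,"y":0,"z":0.6,"yaw":0},{"x":0.03,"y":0,"z":0.6,"yaw":0}]' | tail -4
python3 -m inch '[{"x":0.03,"y":0,"z":0.6,"yaw":0},{"x":0.03,"y":0,"z":0.6,"yaw":0},{"x":0.03,"y":0,"z":0.6,"yaw":0},{"x":0.03,"y":0,"z":0.4,"yaw":0},{"x":0,"y":0,"z":0,"yaw":0}]'| tail -4
python3 - <<'E'
from h import *
go((*w(-.1125,.03),.09),(*w(-.1125,.03),.061))
E
```

```text
tcp_pos: [0.332, 0.2644, 0.2032]
eef_rot: [-179.0, 3.0, -84.1]
contact_force: [0.0, 0.1, -1.1]
gripper_width: 0.0197
tcp_pos: [0.332, 0.263, 0.1414]
eef_rot: [-179.2, 2.8, -84.1]
contact_force: [1.0, -1.0, -0.7]
gripper_width: 0.0193
t 23.63 tcp [0.332  0.263  0.1414] box [-0.1142  0.03  ] rot [-179.21    2.8   -84.13] F [ 1.  -1.  -0.7] w 0.0193
  -> [0.3333 0.2641 0.09  ] rows xyz total [ 0.06 -0.03  2.06] n 2.1
  -> [0.3333 0.2641 0.061 ] rows xyz total [0.06 0.02 1.16] n 1.2
```

```bash
python3 -m inch '[{"x":0.03,"y":-0.02,"z":0.5,"yaw":0},{"x":0.03,"y":0,"z":0.6,"yaw":0},{"x":0.02,"y":0,"z":0.5,"yaw":0},{"x":0.02,"y":0,"z":0.4,"yaw":0},{"x":0,"y":0,"z":0,"yaw":0}]'| tail -4
python3 - <<'E'
from h import *
go((*w(-.1125,.03),.061))
E
```

```text
tcp_pos: [0.3344, 0.2649, 0.0911]
eef_rot: [-179.1, 2.9, -84.1]
contact_force: [-0.3, 0.9, -0.0]
gripper_width: 0.0192
t 24.05 tcp [0.3344 0.2649 0.0911] box [-0.1112  0.03  ] rot [-179.11    2.9   -84.09] F [-0.3  0.9 -0. ] w 0.0192
  -> [0.3333 0.2641 0.061 ] rows xyz total [0.09 0.06 1.2 ] n 1.2
```

```bash
python3 -m inch '[{"x":0.05,"y":0.04,"z":0.4,"yaw":0},{"x":0.03,"y":0.02,"z":0.4,"yaw":0},{"x":0,"y":0,"z":0.2,"yaw":0},{"x":0,"y":0,"z":0.1,"yaw":0}]'| tail -4
python3 - <<'E'
from h import *
go((*w(-.1125,.03),.061))
E
```

```text
tcp_pos: [0.3349, 0.2667, 0.0656]
eef_rot: [-178.9, 3.1, -84.0]
contact_force: [-0.4, -0.1, 0.6]
gripper_width: 0.019
t 24.38 tcp [0.3349 0.2667 0.0656] box [-0.1097  0.0311] rot [-178.95    3.06  -84.01] F [-0.4 -0.1  0.6] w 0.019
  -> [0.3333 0.2641 0.061 ] rows xyz total [0.11 0.08 0.18] n 0.2
```

```bash
python3 -m inch '[{"x":0.1,"y":0.06,"z":0.15,"yaw":0},{"x":0.03,"y":0.03,"z":0.1,"yaw":0},{"x":0,"y":0,"z":0.05,"yaw":0}]'| tail -4
python3 -m inch '[{"x":0,"y":0,"z":0,"yaw":0},{"x":0,"y":0,"z":0,"yaw":0},{"x":0,"y":0,"z":0,"yaw":0}]' -0.2| tail -4
python3 -m inch '[{"x":0,"y":0,"z":-0.5,"yaw":0},{"x":0,"y":0,"z":-1,"yaw":0},{"x":0,"y":0,"z":-1,"yaw":0},{"x":0,"y":0,"z":-1,"yaw":0},{"x":0,"y":0,"z":-1,"yaw":0}]'| tail -4
python3 -m inch '[{"x":0,"y":0,"z":-1,"yaw":0},{"x":0,"y":0,"z":-1,"yaw":0},{"x":0,"y":0,"z":-1,"yaw":0},{"x":0,"y":0,"z":-0.5,"yaw":0},{"x":0,"y":0,"z":0,"yaw":0}]'| tail -4
python3 - <<'E'
from h import *
go()
p,d=r.capture("scene");cv2.imwrite("pics/red.png",cv2.resize(p[130:330,150:400],None,fx=3,fy=3)[:,:,::-1])
P=cloud("scene",d)
for o in caps("scene",p,.065):print(o)
q=(P[...,:2]-O)@RB
m=(np.hypot(q[...,0]+.1125,q[...,1]-.03)<.014)&(P[...,2]>.06);print("red top z",m.sum(),np.percentile(P[m][:,2],[50,90,98]))
E
```

```text
tcp_pos: [0.333, 0.2651, 0.0601]
eef_rot: [-178.9, 3.2, -84.0]
contact_force: [-9.4, -3.9, 17.2]
gripper_width: 0.0197
tcp_pos: [0.3334, 0.2662, 0.0618]
eef_rot: [-178.8, 3.4, -83.9]
contact_force: [-0.9, -0.3, -0.9]
gripper_width: 0.0323
tcp_pos: [0.3305, 0.2564, 0.1743]
eef_rot: [-179.1, 2.9, -84.0]
contact_force: [-0.4, 0.8, -0.5]
gripper_width: 0.035
tcp_pos: [0.331, 0.2522, 0.2732]
eef_rot: [-178.6, 3.4, -84.0]
contact_force: [0.2, 0.5, 0.5]
gripper_width: 0.0349
t 25.72 tcp [0.331  0.2522 0.2732] box [-0.1215  0.022 ] rot [-178.62    3.4   -83.97] F [0.2 0.5 0.5] w 0.0349
('red', np.int32(28), [265.4, 219.7], [0.4125, 0.3115, 0.065])
('red', np.int32(101), [304.4, 233.3], [0.331, 0.2639, 0.065])
('blue', np.int32(65), [272.4, 182.0], [0.5065, 0.2296, 0.065])
('blue', np.int32(27), [242.6, 214.1], [0.456, 0.3446, 0.065])
('yellow', np.int32(68), [244.2, 177.2], [0.5601, 0.2767, 0.065])
('yellow', np.int32(28), [254.5, 217.0], [0.4333, 0.3272, 0.065])
('yellow', np.int32(188), [7.7, 368.2], [0.3752, 0.8663, 0.065])
('turq', np.int32(357), [240.6, 303.3], [0.259, 0.469, 0.065])
red top z 476 [0.37748716 0.43924959 0.44448016]
```

View pics/red.png

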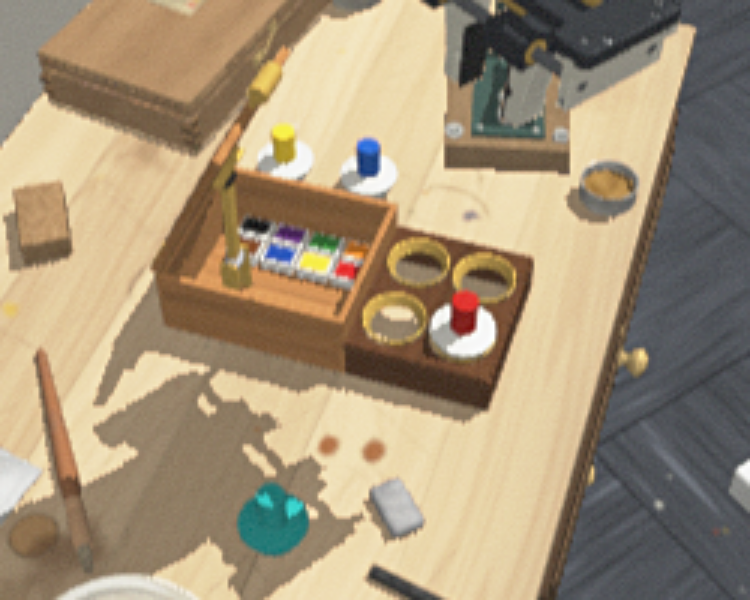

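Red is nested in well 1 (crop (463,325)). Next is yellow with the jaws along the box x axis (yaw -52.5°), clear of the lid and blue.

```bash
python3 -m inch '[{"x":0,"y":0,"z":-1,"yaw":-1},{"x":0,"y":0,"z":-1,"yaw":-1},{"x":0,"y":0,"z":0,"yaw":-1},{"x":0,"y":0,"z":0,"yaw":-1},{"x":0,"y":0,"z":0,"yaw":-1}]' -0.1 20| tail -4
python3 -m inch '[{"x":0,"y":0,"z":0,"yaw":-1},{"x":0,"y":0,"z":0,"yaw":-1},{"x":0,"y":0,"z":0,"yaw":-0.4},{"x":0,"y":0,"z":0,"yaw":0}]'| tail -4
python3 - <<'E'
from h import *
go((.5868,.2627,.28),(.5868,.2627,.034))
E
```

```text
tcp_pos: [0.3288, 0.2474, 0.3197]
eef_rot: [-177.8, 2.6, -63.3]
contact_force: [-0.4, 0.8, 0.2]
gripper_width: 0.0392
tcp_pos: [0.3279, 0.2464, 0.315]
eef_rot: [-177.7, 2.1, -53.0]
contact_force: [-0.6, -0.1, -0.2]
gripper_width: 0.0395
t 26.52 tcp [0.3279 0.2464 0.315 ] box [-0.1276  0.0193] rot [-177.74    2.08  -53.02] F [-0.6 -0.1 -0.2] w 0.0395
  -> [0.5868 0.2627 0.28  ] rows xyz total [ 5.76 -8.61  1.53] n 8.6
  -> [0.5868 0.2627 0.034 ] rows xyz total [0.36 0.39 9.83] n 9.8
```

```bash
python3 -m inch '[{"x":0.3,"y":-0.5,"z":0,"yaw":0},{"x":0.48,"y":-0.72,"z":0,"yaw":0},{"x":0.48,"y":-0.72,"z":0,"yaw":0},{"x":0.48,"y":-0.72,"z":0.05,"yaw":0},{"x":0.48,"y":-0.72,"z":0.1,"yaw":0}]' | tail -4
python3 -m inch '[{"x":0.48,"y":-0.72,"z":0.1,"yaw":0},{"x":0.48,"y":-0.72,"z":0.1,"yaw":0},{"x":0.48,"y":-0.72,"z":0.1,"yaw":0},{"x":0.48,"y":-0.72,"z":0.1,"yaw":0},{"x":0.48,"y":-0.72,"z":0.1,"yaw":0}]' | tail -4
python3 -m inch '[{"x":0.48,"y":-0.72,"z":0.2,"yaw":0},{"x":0.4,"y":-0.6,"z":0.2,"yaw":0},{"x":0.2,"y":-0.3,"z":0.2,"yaw":0},{"x":0,"y":0,"z":0,"yaw":0}]' | tail -4
python3 - <<'E'
from h import *
go((.5868,.2627,.28),(.5868,.2627,.034))
p,d=r.capture("scene")
for o in caps("scene",p,.038):
  if o[0] in("yellow","blue"):print(o)
E
```

```text
tcp_pos: [0.4289, 0.252, 0.309]
eef_rot: [-177.9, 2.2, -53.1]
contact_force: [-0.3, 0.5, -0.1]
gripper_width: 0.0394
tcp_pos: [0.5418, 0.2571, 0.2903]
eef_rot: [-178.3, 2.2, -53.6]
contact_force: [0.3, 0.2, 0.9]
gripper_width: 0.0398
tcp_pos: [0.5951, 0.2589, 0.2667]
eef_rot: [-178.9, 2.2, -54.1]
contact_force: [0.2, -0.2, -0.6]
gripper_width: 0.0396
t 27.68 tcp [0.5951 0.2589 0.2667] box [ 0.0921 -0.1333] rot [-178.89    2.17  -54.06] F [ 0.2 -0.2 -0.6] w 0.0396
  -> [0.5868 0.2627 0.28  ] rows xyz total [-0.34  0.17 -0.52] n 0.5
  -> [0.5868 0.2627 0.034 ] rows xyz total [0.37 0.19 9.83] n 9.8
('blue', np.int32(64), [272.4, 182.0], [0.5307, 0.2136, 0.038])
('blue', np.int32(28), [242.8, 214.1], [0.4784, 0.3324, 0.038])
('yellow', np.int32(67), [244.3, 177.0], [0.5867, 0.262, 0.038])
('yellow', np.int32(28), [254.5, 217.0], [0.4551, 0.3147, 0.038])
('yellow', np.int32(189), [7.6, 368.3], [0.3948, 0.8733, 0.038])
```

```bash
python3 -m inch '[{"x":-0.15,"y":0.1,"z":0.4,"yaw":-0.3},{"x":-0.1,"y":0.08,"z":0.6,"yaw":0},{"x":0.02,"y":0.02,"z":0.6,"yaw":0},{"x":0.02,"y":0.02,"z":0.6,"yaw":0},{"x":0.02,"y":0.02,"z":0.6,"yaw":0}]' | tail -4
python3 -m inch '[{"x":0.02,"y":0.02,"z":0.6,"yaw":0},{"x":0.02,"y":0.02,"z":0.6,"yaw":0},{"x":0.02,"y":0.02,"z":0.6,"yaw":0},{"x":0.02,"y":0,"z":0.5,"yaw":0},{"x":0,"y":0,"z":0,"yaw":0}]' | tail -4
python3 - <<'E'
from h import *
go((.5868,.2627,.034))
E
```

```text
tcp_pos: [0.5825, 0.2636, 0.1972]
eef_rot: [-178.5, 2.2, -52.5]
contact_force: [0.2, 0.2, -0.1]
gripper_width: 0.0395
tcp_pos: [0.5732, 0.2639, 0.1346]
eef_rot: [-178.5, 2.3, -52.1]
contact_force: [-0.1, -0.4, 0.1]
gripper_width: 0.0394
t 28.57 tcp [0.5732 0.2639 0.1346] box [ 0.0778 -0.116 ] rot [-178.53    2.3   -52.12] F [-0.1 -0.4  0.1] w 0.0394
  -> [0.5868 0.2627 0.034 ] rows xyz total [ 0.53 -0.3   4.01] n 4.0
```

```bash
python3 -m inch '[{"x":0.3,"y":-0.2,"z":0.2,"yaw":0},{"x":0.15,"y":-0.15,"z":0.5,"yaw":0},{"x":0.05,"y":-0.05,"z":0.6,"yaw":0},{"x":0.05,"y":-0.05,"z":0.5,"yaw":0},{"x":0,"y":0,"z":0,"yaw":0}]' | tail -4
python3 - <<'E'
from h import *
go((.5868,.2627,.034))
E
```

```text
tcp_pos: [0.5907, 0.2635, 0.0896]
eef_rot: [-178.2, 2.3, -51.9]
contact_force: [-0.4, -1.5, -0.8]
gripper_width: 0.0391
t 28.98 tcp [0.5907 0.2635 0.0896] box [ 0.0914 -0.1269] rot [-178.2     2.3   -51.87] F [-0.4 -1.5 -0.8] w 0.0391
  -> [0.5868 0.2627 0.034 ] rows xyz total [0.02 0.21 2.22] n 2.2
```

```bash
python3 -m inch '[{"x":0,"y":0.1,"z":0.4,"yaw":0},{"x":0,"y":0,"z":0.6,"yaw":0},{"x":0,"y":0,"z":0.5,"yaw":0},{"x":0,"y":0,"z":0.4,"yaw":0},{"x":0,"y":0,"z":0,"yaw":0}]' | tail -4
python3 - <<'E'
from h import *
go((.5868,.2627,.034))
E
```

```text
tcp_pos: [0.5893, 0.2645, 0.0397]
eef_rot: [-178.1, 2.3, -51.9]
contact_force: [-0.5, 0.3, -0.0]
gripper_width: 0.0393
t 29.4 tcp [0.5893 0.2645 0.0397] box [ 0.0909 -0.1253] rot [-178.06    2.29  -51.87] F [-0.5  0.3 -0. ] w 0.0393
  -> [0.5868 0.2627 0.034 ] rows xyz total [0.01 0.13 0.23] n 0.2
```

```bash
python3 -m inch '[{"x":0,"y":0.1,"z":0.2,"yaw":0},{"x":0,"y":0.02,"z":0.05,"yaw":0}]' | tail -4
python3 -m inch '[{"x":0,"y":0,"z":0,"yaw":0},{"x":0,"y":0,"z":0,"yaw":0},{"x":0,"y":0,"z":0,"yaw":0},{"x":0,"y":0,"z":0,"yaw":0},{"x":0,"y":0,"z":0,"yaw":0}]' -1 20| tail -4
python3 -m inch '[{"x":0,"y":0,"z":-0.5,"yaw":0},{"x":0,"y":0,"z":-1,"yaw":0},{"x":0.05,"y":0,"z":-1,"yaw":0},{"x":0.05,"y":0,"z":-1,"yaw":0},{"x":0.05,"y":0,"z":-1,"yaw":0}]'| tail -4
python3 -m inch '[{"x":0.05,"y":0,"z":-1,"yaw":0},{"x":0.05,"y":0,"z":-1,"yaw":0},{"x":0.05,"y":0,"z":-1,"yaw":0},{"x":0,"y":0,"z":-1,"yaw":0},{"x":0,"y":0,"z":-0.6,"yaw":0}]'| tail -4
python3 - <<'E'
from h import *
go((*w(-.1125,-.03),.28),(*w(-.1125,-.03),.061))
E
```

```text
tcp_pos: [0.5869, 0.2629, 0.0331]
eef_rot: [-178.1, 2.3, -51.9]
contact_force: [-1.0, -0.3, 0.8]
gripper_width: 0.0391
tcp_pos: [0.5878, 0.2635, 0.0351]
eef_rot: [-177.9, 2.3, -51.8]
contact_force: [-0.0, -0.9, -0.3]
gripper_width: 0.0194
tcp_pos: [0.5861, 0.252, 0.148]
eef_rot: [-178.6, 2.3, -51.9]
contact_force: [0.6, 0.9, -1.3]
gripper_width: 0.0193
tcp_pos: [0.5884, 0.2415, 0.2773]
eef_rot: [-178.2, 2.2, -51.9]
contact_force: [0.4, 0.5, -0.4]
gripper_width: 0.0195
t 30.82 tcp [0.5884 0.2415 0.2773] box [ 0.0763 -0.143 ] rot [-178.2     2.23  -51.88] F [ 0.4  0.5 -0.4] w 0.0195
  -> [0.3698 0.2165 0.28  ] rows xyz total [-4.61  7.5  -0.16] n 7.5
  -> [0.3698 0.2165 0.061 ] rows xyz total [0.34 0.27 8.75] n 8.7
```

```bash
python3 -m inch '[{"x":-0.25,"y":0.4,"z":0,"yaw":0},{"x":-0.42,"y":0.68,"z":0,"yaw":0},{"x":-0.42,"y":0.68,"z":0,"yaw":0},{"x":-0.42,"y":0.68,"z":0,"yaw":0},{"x":-0.42,"y":0.68,"z":0,"yaw":0}]' | tail -4
python3 -m inch '[{"x":-0.42,"y":0.68,"z":0,"yaw":0},{"x":-0.42,"y":0.68,"z":0,"yaw":0},{"x":-0.42,"y":0.68,"z":0,"yaw":0},{"x":-0.42,"y":0.68,"z":0,"yaw":0},{"x":-0.42,"y":0.68,"z":0,"yaw":0}]' | tail -4
python3 -m inch '[{"x":-0.3,"y":0.4,"z":0,"yaw":0},{"x":-0.1,"y":0.2,"z":0,"yaw":0},{"x":0,"y":0,"z":0,"yaw":0}]' | tail -4
python3 - <<'E'
from h import *
go((*w(-.1125,-.03),.28),(*w(-.1125,-.03),.062))
E
```

```text
tcp_pos: [0.4956, 0.2299, 0.2828]
eef_rot: [-177.7, 2.2, -52.0]
contact_force: [-0.4, 0.8, -1.1]
gripper_width: 0.0194
tcp_pos: [0.3868, 0.2148, 0.2802]
eef_rot: [-177.8, 2.3, -52.1]
contact_force: [-0.6, 0.2, -0.4]
gripper_width: 0.0192
tcp_pos: [0.3629, 0.2104, 0.2801]
eef_rot: [-177.8, 2.4, -52.0]
contact_force: [-0.6, -0.3, -1.7]
gripper_width: 0.0192
t 31.9 tcp [0.3629 0.2104 0.2801] box [-0.1217 -0.0305] rot [-177.76    2.39  -52.03] F [-0.6 -0.3 -1.7] w 0.0192
  -> [0.3698 0.2165 0.28  ] rows xyz total [-0.02 -0.37  0.02] n 0.4
  -> [0.3698 0.2165 0.062 ] rows xyz total [0.36 0.34 8.71] n 8.7
```

```bash
python3 -m inch '[{"x":0.02,"y":-0.2,"z":0.4,"yaw":0},{"x":0.03,"y":-0.1,"z":0.6,"yaw":0},{"x":0.03,"y":-0.02,"z":0.6,"yaw":0},{"x":0.03,"y":0,"z":0.6,"yaw":0},{"x":0.03,"y":0,"z":0.6,"yaw":0}]' | tail -4
python3 -m inch '[{"x":0.03,"y":0,"z":0.6,"yaw":0},{"x":0.03,"y":0,"z":0.6,"yaw":0},{"x":0.03,"y":0,"z":0.6,"yaw":0},{"x":0.03,"y":0,"z":0.6,"yaw":0},{"x":0.02,"y":0,"z":0.2,"yaw":0}]'| tail -4
python3 - <<'E'
from h import *
go((*w(-.1125,-.03),.062))
E
```

```text
tcp_pos: [0.3761, 0.2191, 0.2091]
eef_rot: [-177.3, 2.5, -51.9]
contact_force: [0.6, -0.0, -1.2]
gripper_width: 0.0196
tcp_pos: [0.3818, 0.2191, 0.1339]
eef_rot: [-177.7, 2.3, -52.2]
contact_force: [0.2, -0.4, -2.1]
gripper_width: 0.0192
t 32.73 tcp [0.3818 0.2191 0.1339] box [-0.1014 -0.0352] rot [-177.72    2.32  -52.16] F [ 0.2 -0.4 -2.1] w 0.0192
  -> [0.3698 0.2165 0.062 ] rows xyz total [-0.09  0.56  2.86] n 2.9
```

```bash
python3 -m inch '[{"x":-0.1,"y":0.25,"z":0.2,"yaw":0},{"x":-0.05,"y":0.15,"z":0.5,"yaw":0},{"x":0,"y":0.05,"z":0.5,"yaw":0},{"x":0,"y":0,"z":0.4,"yaw":0},{"x":0,"y":0,"z":0,"yaw":0}]' | tail -4
python3 - <<'E'
from h import *
go((*w(-.1125,-.03),.062))
E
```

```text
tcp_pos: [0.3713, 0.2162, 0.0894]
eef_rot: [-177.9, 2.2, -52.3]
contact_force: [0.3, -0.3, -0.3]
gripper_width: 0.019
t 33.15 tcp [0.3713 0.2162 0.0894] box [-0.1115 -0.0311] rot [-177.95    2.22  -52.34] F [ 0.3 -0.3 -0.3] w 0.019
  -> [0.3698 0.2165 0.062 ] rows xyz total [-0.    0.08  1.1 ] n 1.1
```

```bash
python3 -m inch '[{"x":0,"y":0.05,"z":0.4,"yaw":0},{"x":0,"y":0.03,"z":0.35,"yaw":0},{"x":0,"y":0.02,"z":0.15,"yaw":0},{"x":0,"y":0,"z":0.05,"yaw":0}]'| tail -4
python3 - <<'E'
from h import *
go((*w(-.1125,-.03),.062))
E
```

```text
tcp_pos: [0.3704, 0.2168, 0.0661]
eef_rot: [-177.8, 2.2, -52.3]
contact_force: [-2.5, -0.6, 2.5]
gripper_width: 0.0195
t 33.48 tcp [0.3704 0.2168 0.0661] box [-0.1119 -0.0301] rot [-177.82    2.22  -52.32] F [-2.5 -0.6  2.5] w 0.0195
  -> [0.3698 0.2165 0.062 ] rows xyz total [0.   0.03 0.16] n 0.2
```

```bash
python3 -m inch '[{"x":0,"y":0.03,"z":0.15,"yaw":0},{"x":0,"y":0.02,"z":0.1,"yaw":0},{"x":0,"y":0,"z":0.08,"yaw":0}]'| tail -4
python3 -m inch '[{"x":0,"y":0,"z":0,"yaw":0},{"x":0,"y":0,"z":0,"yaw":0},{"x":0,"y":0,"z":0,"yaw":0}]' -0.2| tail -4
python3 -m inch '[{"x":0.02,"y":0,"z":-0.5,"yaw":0},{"x":0.02,"y":0.02,"z":-1,"yaw":0},{"x":0,"y":0,"z":-1,"yaw":0},{"x":0,"y":0,"z":-1,"yaw":0},{"x":0,"y":0,"z":-1,"yaw":0}]'| tail -4
python3 -m inch '[{"x":0,"y":0,"z":-1,"yaw":0},{"x":0,"y":0,"z":-1,"yaw":0},{"x":0,"y":0,"z":-1,"yaw":0},{"x":0,"y":0,"z":-0.5,"yaw":0},{"x":0,"y":0,"z":0,"yaw":0}]' -0.1 20| tail -4
python3 - <<'E'
from h import *
p,d=r.capture("scene")
for o in caps("scene",p,.065):
  if o[0] in("red","yellow"):print(o)
for o in caps("scene",p,.038):
  if o[0]=="blue":print(o)
print("want",w(-.1125,.03),w(-.1125,-.03))
go((.532,.2138,.28),(.532,.2138,.034))
E
```

```text
tcp_pos: [0.3682, 0.2172, 0.0606]
eef_rot: [-177.9, 2.3, -52.3]
contact_force: [-12.2, -1.9, 19.8]
gripper_width: 0.0192
tcp_pos: [0.3688, 0.2185, 0.0624]
eef_rot: [-177.7, 2.4, -52.3]
contact_force: [0.9, -0.3, 0.5]
gripper_width: 0.033
tcp_pos: [0.3669, 0.2085, 0.175]
eef_rot: [-178.2, 2.2, -52.3]
contact_force: [0.3, 0.7, -0.4]
gripper_width: 0.035
tcp_pos: [0.3689, 0.2044, 0.2739]
eef_rot: [-177.5, 2.2, -52.3]
contact_force: [-0.1, 0.5, 0.2]
gripper_width: 0.0389
('red', np.int32(27), [265.3, 219.6], [0.4128, 0.3115, 0.065])
('red', np.int32(98), [304.3, 233.4], [0.3308, 0.2642, 0.065])
('yellow', np.int32(86), [312.0, 214.6], [0.366, 0.2164, 0.065])
('yellow', np.int32(28), [254.5, 217.0], [0.4333, 0.3272, 0.065])
('yellow', np.int32(189), [7.8, 368.2], [0.3751, 0.8661, 0.065])
('blue', np.int32(66), [272.3, 181.9], [0.5312, 0.2136, 0.038])
('blue', np.int32(29), [242.8, 214.2], [0.4782, 0.3325, 0.038])
want [0.33332641 0.26408703] [0.36981258 0.21645554]
t 34.87 tcp [0.3687 0.2043 0.2729] box [-0.1208 -0.039 ] rot [-177.56    2.25  -52.31] F [0.9 0.2 0.6] w 0.0393
  -> [0.532  0.2138 0.28  ] rows xyz total [ 3.68 -5.42 -0.2 ] n 5.4
  -> [0.532  0.2138 0.034 ] rows xyz total [0.39 0.42 9.82] n 9.8
```

Yellow shows the same small scene-camera bias as red, so it is seated. Next is blue, which has not moved.

```bash
python3 -m inch '[{"x":0.3,"y":-0.5,"z":0,"yaw":0},{"x":0.45,"y":-0.68,"z":0,"yaw":0},{"x":0.45,"y":-0.68,"z":0,"yaw":0},{"x":0.45,"y":-0.68,"z":0,"yaw":0},{"x":0.45,"y":-0.68,"z":0,"yaw":0}]' | tail -4
python3 -m inch '[{"x":0.45,"y":-0.68,"z":0.1,"yaw":0},{"x":0.45,"y":-0.68,"z":0.2,"yaw":0},{"x":0.3,"y":-0.4,"z":0.3,"yaw":0},{"x":0,"y":0,"z":0.3,"yaw":0},{"x":0,"y":0,"z":0,"yaw":0}]' | tail -4
python3 - <<'E'
from h import *
go((.532,.2138,.15),(.532,.2138,.034))
E
```

```text
tcp_pos: [0.464, 0.2108, 0.2712]
eef_rot: [-177.6, 2.4, -52.2]
contact_force: [0.3, -0.2, 0.8]
gripper_width: 0.0395
tcp_pos: [0.5216, 0.214, 0.2398]
eef_rot: [-178.2, 2.4, -52.4]
contact_force: [-0.5, 0.6, 0.0]
gripper_width: 0.0393
t 35.7 tcp [0.5216 0.214  0.2398] box [ 0.0065 -0.1242] rot [-178.18    2.4   -52.38] F [-0.5  0.6  0. ] w 0.0393
  -> [0.532  0.2138 0.15  ] rows xyz total [ 0.41 -0.21  3.58] n 3.6
  -> [0.532  0.2138 0.034 ] rows xyz total [0.19 0.15 4.63] n 4.6
```

```bash
python3 -m inch '[{"x":0.2,"y":-0.15,"z":0.3,"yaw":0},{"x":0.1,"y":-0.1,"z":0.6,"yaw":0},{"x":0.05,"y":-0.03,"z":0.6,"yaw":0},{"x":0.05,"y":-0.03,"z":0.6,"yaw":0},{"x":0.05,"y":-0.03,"z":0.6,"yaw":0}]' | tail -4
python3 -m inch '[{"x":0.05,"y":-0.03,"z":0.6,"yaw":0},{"x":0.05,"y":-0.03,"z":0.6,"yaw":0},{"x":0.05,"y":0,"z":0.3,"yaw":0},{"x":0,"y":0,"z":0,"yaw":0}]' | tail -4
python3 - <<'E'
from h import *
go((.532,.2138,.034))
E
```

```text
tcp_pos: [0.5346, 0.2139, 0.1703]
eef_rot: [-178.0, 2.4, -52.3]
contact_force: [0.4, -0.0, 0.5]
gripper_width: 0.0396
tcp_pos: [0.5346, 0.2126, 0.1274]
eef_rot: [-178.2, 2.4, -52.2]
contact_force: [-0.1, -0.1, 0.4]
gripper_width: 0.039
t 36.45 tcp [0.5346 0.2126 0.1274] box [ 0.016  -0.1333] rot [-178.24    2.43  -52.19] F [-0.1 -0.1  0.4] w 0.039
  -> [0.532  0.2138 0.034 ] rows xyz total [0.06 0.17 3.73] n 3.7
```

```bash
python3 -m inch '[{"x":0,"y":0.05,"z":0.4,"yaw":0},{"x":0,"y":0.02,"z":0.6,"yaw":0},{"x":0,"y":0.02,"z":0.6,"yaw":0},{"x":0,"y":0,"z":0.5,"yaw":0},{"x":0,"y":0,"z":0.3,"yaw":0}]' | tail -4
python3 -m inch '[{"x":0,"y":0,"z":0.3,"yaw":0},{"x":0,"y":0,"z":0,"yaw":0}]' | tail -4
python3 - <<'E'
from h import *
go((.532,.2138,.034))
E
```

```text
tcp_pos: [0.5341, 0.216, 0.0688]
eef_rot: [-177.7, 2.4, -52.1]
contact_force: [-0.1, -0.6, -0.9]
gripper_width: 0.0398
tcp_pos: [0.5336, 0.2163, 0.0599]
eef_rot: [-177.8, 2.4, -52.1]
contact_force: [-0.3, -0.1, -0.6]
gripper_width: 0.0398
t 37.03 tcp [0.5336 0.2163 0.0599] box [ 0.0174 -0.1297] rot [-177.79    2.4   -52.07] F [-0.3 -0.1 -0.6] w 0.0398
  -> [0.532  0.2138 0.034 ] rows xyz total [0.08 0.15 1.03] n 1.0
```

```bash
python3 -m inch '[{"x":0.02,"y":0.05,"z":0.4,"yaw":0},{"x":0.03,"y":0.05,"z":0.4,"yaw":0},{"x":0.02,"y":0.03,"z":0.2,"yaw":0},{"x":0,"y":0,"z":0.05,"yaw":0}]' | tail -4
python3 - <<'E'
from h import *
go((.532,.2138,.034))
E
python3 -m inch '[{"x":0,"y":0,"z":0,"yaw":0},{"x":0,"y":0,"z":0,"yaw":0},{"x":0,"y":0,"z":0,"yaw":0},{"x":0,"y":0,"z":0,"yaw":0},{"x":0,"y":0,"z":0,"yaw":0}]' -1 20| tail -4
```

```text
tcp_pos: [0.5332, 0.215, 0.0328]
eef_rot: [-177.6, 2.4, -52.0]
contact_force: [-1.1, 0.5, -0.6]
gripper_width: 0.0392
t 37.37 tcp [0.5332 0.215  0.0328] box [ 0.0163 -0.1305] rot [-177.6     2.39  -52.03] F [-1.1  0.5 -0.6] w 0.0392
  -> [0.532  0.2138 0.034 ] rows xyz total [ 0.01  0.06 -0.05] n 0.1
tcp_pos: [0.5333, 0.2149, 0.0328]
eef_rot: [-177.6, 2.4, -52.0]
contact_force: [-0.2, 0.2, -0.8]
gripper_width: 0.0192
```

```bash
python3 -m inch '[{"x":0,"y":0,"z":-0.5,"yaw":0},{"x":0,"y":0,"z":-1,"yaw":0},{"x":0.05,"y":0,"z":-1,"yaw":0},{"x":0.05,"y":0,"z":-1,"yaw":0},{"x":0.05,"y":0,"z":-1,"yaw":0}]'| tail -4
python3 -m inch '[{"x":0.05,"y":0,"z":-1,"yaw":0},{"x":0.05,"y":0,"z":-1,"yaw":0},{"x":0.05,"y":0,"z":-1,"yaw":0},{"x":0,"y":0,"z":-1,"yaw":0},{"x":0,"y":0,"z":-0.7,"yaw":0}]'| tail -4
python3 -m inch '[{"x":0,"y":0,"z":0,"yaw":1},{"x":0,"y":0,"z":0,"yaw":1},{"x":0,"y":0,"z":0,"yaw":1},{"x":0,"y":0,"z":0,"yaw":1},{"x":0,"y":0,"z":0,"yaw":1}]'| tail -4
python3 -m inch '[{"x":0,"y":0,"z":0,"yaw":1},{"x":0,"y":0,"z":0,"yaw":1},{"x":0,"y":0,"z":0,"yaw":1},{"x":0,"y":0,"z":0,"yaw":1},{"x":0,"y":0,"z":0,"yaw":1}]'| tail -4
python3 -m inch '[{"x":0,"y":0,"z":0,"yaw":1},{"x":0,"y":0,"z":0,"yaw":1},{"x":0,"y":0,"z":0,"yaw":1},{"x":0,"y":0,"z":0,"yaw":1},{"x":0,"y":0,"z":0,"yaw":1}]'| tail -4
python3 -m inch '[{"x":0,"y":0,"z":0,"yaw":1},{"x":0,"y":0,"z":0,"yaw":1},{"x":0,"y":0,"z":0,"yaw":1},{"x":0,"y":0,"z":0,"yaw":1},{"x":0,"y":0,"z":0,"yaw":1}]'| tail -4
python3 -c "
from h import *
go((*w(-.0595,-.03),.28),(*w(-.0595,-.03),.060))"
```

```text
tcp_pos: [0.5312, 0.2031, 0.1431]
eef_rot: [-178.3, 2.4, -52.1]
contact_force: [1.3, -0.2, -1.4]
gripper_width: 0.0198
tcp_pos: [0.5332, 0.1929, 0.2691]
eef_rot: [-178.1, 2.4, -52.1]
contact_force: [0.0, 0.7, -0.6]
gripper_width: 0.0195
tcp_pos: [0.5349, 0.1935, 0.2777]
eef_rot: [-178.3, 3.2, -72.8]
contact_force: [0.3, -0.3, -1.0]
gripper_width: 0.0199
tcp_pos: [0.534, 0.1932, 0.2785]
eef_rot: [-179.6, 3.7, -93.9]
contact_force: [0.3, -0.5, -0.9]
gripper_width: 0.0199
tcp_pos: [0.533, 0.1929, 0.2791]
eef_rot: [179.1, 3.7, -115.0]
contact_force: [-0.8, -0.2, -1.7]
gripper_width: 0.0194
tcp_pos: [0.532, 0.1927, 0.2795]
eef_rot: [177.7, 3.2, -136.1]
contact_force: [0.0, 0.5, -1.2]
gripper_width: 0.0193
t 40.28 tcp [0.532  0.1927 0.2795] box [ 0.0018 -0.1475] rot [ 177.75    3.15 -136.11] F [ 0.   0.5 -1.2] w 0.0193
  -> [0.4119 0.2487 0.28  ] rows xyz total [1.91 4.95 0.07] n 4.9
  -> [0.4119 0.2487 0.06  ] rows xyz total [ 0.48 -0.35  8.78] n 8.8
```

```bash
python3 -m inch '[{"x":0.15,"y":0.4,"z":0,"yaw":0.3},{"x":0.25,"y":0.65,"z":0,"yaw":0.3},{"x":0.25,"y":0.65,"z":0,"yaw":0.3},{"x":0.25,"y":0.65,"z":0,"yaw":0.2},{"x":0.25,"y":0.65,"z":0,"yaw":0.2}]' | tail -4
python3 -m inch '[{"x":0.25,"y":0.65,"z":0,"yaw":0.1},{"x":0.2,"y":0.5,"z":0.1,"yaw":0},{"x":0.1,"y":0.3,"z":0.2,"yaw":0},{"x":0,"y":0,"z":0.2,"yaw":0}]' | tail -4
python3 -c "
from h import *
go((*w(-.0595,-.03),.15),(*w(-.0595,-.03),.060))"
```

```text
tcp_pos: [0.46, 0.2296, 0.2804]
eef_rot: [177.4, 2.9, -142.1]
contact_force: [0.4, 0.0, -1.4]
gripper_width: 0.0194
tcp_pos: [0.4232, 0.2523, 0.2703]
eef_rot: [177.3, 3.1, -142.5]
contact_force: [-0.1, 0.4, -1.1]
gripper_width: 0.0195
t 41.03 tcp [0.4232 0.2523 0.2703] box [-0.0483 -0.034 ] rot [ 177.3     3.08 -142.5 ] F [-0.1  0.4 -1.1] w 0.0195
  -> [0.4119 0.2487 0.15  ] rows xyz total [ 0.71 -0.07  4.78] n 4.8
  -> [0.4119 0.2487 0.06  ] rows xyz total [ 0.19 -0.17  3.59] n 3.6
```

```bash
python3 -m inch '[{"x":0.4,"y":0,"z":0.1,"yaw":0},{"x":0.25,"y":-0.02,"z":0.4,"yaw":0},{"x":0.1,"y":-0.02,"z":0.6,"yaw":0},{"x":0.03,"y":-0.02,"z":0.6,"yaw":0},{"x":0.03,"y":0,"z":0.6,"yaw":0}]' | tail -4
python3 -m inch '[{"x":0.03,"y":0,"z":0.6,"yaw":0},{"x":0.03,"y":0,"z":0.6,"yaw":0},{"x":0.03,"y":0,"z":0.6,"yaw":0},{"x":0.03,"y":0,"z":0.5,"yaw":0},{"x":0,"y":0,"z":0,"yaw":0}]' | tail -4
python3 -c "
from h import *
go((*w(-.0595,-.03),.09),(*w(-.0595,-.03),.060))"
```

```text
tcp_pos: [0.4091, 0.2414, 0.2107]
eef_rot: [177.3, 3.3, -142.4]
contact_force: [-0.9, -0.2, -0.9]
gripper_width: 0.0194
tcp_pos: [0.4064, 0.2385, 0.1465]
eef_rot: [177.3, 3.0, -142.6]
contact_force: [-0.5, -0.4, -1.2]
gripper_width: 0.0194
t 41.87 tcp [0.4064 0.2385 0.1465] box [-0.0701 -0.0348] rot [ 177.34    3.   -142.63] F [-0.5 -0.4 -1.2] w 0.0194
  -> [0.4119 0.2487 0.09  ] rows xyz total [-0.31  0.09  2.28] n 2.3
  -> [0.4119 0.2487 0.06  ] rows xyz total [ 0.06 -0.06  1.2 ] n 1.2
```

```bash
python3 -m inch '[{"x":-0.2,"y":0.1,"z":0.3,"yaw":0},{"x":-0.1,"y":0.05,"z":0.5,"yaw":0},{"x":0,"y":0,"z":0.5,"yaw":0},{"x":0,"y":0,"z":0.4,"yaw":0},{"x":0,"y":0,"z":0,"yaw":0}]' | tail -4
python3 -c "
from h import *
go((*w(-.0595,-.03),.060))"
```

```text
tcp_pos: [0.4135, 0.2499, 0.1043]
eef_rot: [177.4, 3.2, -142.7]
contact_force: [-0.4, 0.1, -1.1]
gripper_width: 0.0192
t 42.28 tcp [0.4135 0.2499 0.1043] box [-0.0575 -0.03  ] rot [ 177.36    3.2  -142.7 ] F [-0.4  0.1 -1.1] w 0.0192
  -> [0.4119 0.2487 0.06  ] rows xyz total [ 0.18 -0.08  1.76] n 1.8
```

```bash
python3 -m inch '[{"x":0.05,"y":-0.02,"z":0.4,"yaw":0},{"x":0.05,"y":-0.02,"z":0.4,"yaw":0},{"x":0.03,"y":-0.02,"z":0.4,"yaw":0},{"x":0.02,"y":0,"z":0.2,"yaw":0},{"x":0,"y":0,"z":0.05,"yaw":0}]' | tail -4
python3 -c "
from h import *
go((*w(-.0595,-.03),.060))"
```

```text
tcp_pos: [0.4153, 0.2515, 0.07]
eef_rot: [177.4, 3.5, -142.7]
contact_force: [-0.5, -0.3, -1.7]
gripper_width: 0.0194
t 42.7 tcp [0.4153 0.2515 0.07  ] box [-0.0551 -0.0299] rot [ 177.35    3.52 -142.66] F [-0.5 -0.3 -1.7] w 0.0194
  -> [0.4119 0.2487 0.06  ] rows xyz total [ 0.2  -0.02  0.39] n 0.4
```

```bash
python3 -m inch '[{"x":0.18,"y":-0.02,"z":0.1,"yaw":0},{"x":0.08,"y":0,"z":0.2,"yaw":0},{"x":0.03,"y":0,"z":0.15,"yaw":0},{"x":0,"y":0,"z":0.1,"yaw":0}]' | tail -4
python3 -c "
from h import *
go((*w(-.0595,-.03),.060))"
```

```text
tcp_pos: [0.4134, 0.2489, 0.0591]
eef_rot: [177.5, 3.9, -142.5]
contact_force: [0.1, -11.1, 17.7]
gripper_width: 0.0193
t 43.03 tcp [0.4134 0.2489 0.0591] box [-0.0582 -0.0307] rot [ 177.45    3.93 -142.5 ] F [  0.1 -11.1  17.7] w 0.0193
  -> [0.4119 0.2487 0.06  ] rows xyz total [ 0.05  0.03 -0.04] n 0.1
```

Seated: 18 N of push at the expected height. I release and rise clear of the lid, moving inward and up.

```bash
python3 -m inch '[{"x":0,"y":0,"z":0,"yaw":0},{"x":0,"y":0,"z":0,"yaw":0},{"x":0,"y":0,"z":0,"yaw":0}]' -0.2| tail -4
python3 -m inch '[{"x":0.02,"y":0,"z":-0.5,"yaw":0},{"x":0.05,"y":0,"z":-1,"yaw":0},{"x":0.05,"y":0,"z":-1,"yaw":0},{"x":0.05,"y":0,"z":-1,"yaw":0},{"x":0.05,"y":0,"z":-1,"yaw":0}]'| tail -4
python3 -m inch '[{"x":0.05,"y":0,"z":-1,"yaw":0},{"x":0,"y":0,"z":-1,"yaw":0},{"x":0,"y":-1,"z":-1,"yaw":0},{"x":0,"y":-1,"z":0,"yaw":0},{"x":0,"y":-1,"z":0,"yaw":0}]'| tail -4
python3 -m inch '[{"x":0,"y":-1,"z":0,"yaw":0},{"x":0,"y":-1,"z":0,"yaw":0},{"x":0,"y":-1,"z":0,"yaw":0},{"x":0,"y":-1,"z":0,"yaw":0},{"x":0,"y":-1,"z":0,"yaw":0}]'| tail -4
python3 -m inch '[{"x":-0.5,"y":-1,"z":0,"yaw":0},{"x":-0.5,"y":-1,"z":0,"yaw":0},{"x":-0.5,"y":-1,"z":0,"yaw":0},{"x":0,"y":0,"z":0,"yaw":0},{"x":0,"y":0,"z":0,"yaw":0}]'| tail -4
python3 - <<'E'
from h import *
go()
p,d=r.capture("scene");cv2.imwrite("pics/end_s.png",cv2.resize(p[130:330,150:400],None,fx=3,fy=3)[:,:,::-1])
p,d=r.capture("top");cv2.imwrite("pics/end_t.png",cv2.resize(p[130:310,180:420],None,fx=3,fy=3)[:,:,::-1])
P=cloud("top",d);q=(P[...,:2]-O)@RB
for n,b in dict(red=(-.1125,.03),yellow=(-.1125,-.03),blue=(-.0595,-.03)).items():
    m=(np.hypot(q[...,0]-b[0],q[...,1]-b[1])<.02)&(P[...,2]>.066)&(P[...,2]<.1)
    print(n,m.sum(),(q[m].mean(0)-b)*1e3,"top z",np.median(P[m][:,2]) if m.any() else 0)
m=(np.abs(q[...,1])<.05)&(q[...,0]>.06)&(q[...,0]<.125)&(P[...,2]>.08)&(P[...,2]<.2)
f=np.polyfit(P[m][:,2],q[m][:,0],1);print("lid angle",np.arctan2(1,-f[0]),m.sum())
E
```

```text
tcp_pos: [0.4139, 0.2489, 0.06]
eef_rot: [177.5, 4.1, -142.5]
contact_force: [0.5, -0.4, -0.2]
gripper_width: 0.0325
tcp_pos: [0.4033, 0.2345, 0.1703]
eef_rot: [177.5, 3.4, -142.5]
contact_force: [-0.2, 0.9, -0.4]
gripper_width: 0.035
tcp_pos: [0.4469, 0.1714, 0.2533]
eef_rot: [177.4, 4.2, -142.1]
contact_force: [0.2, 0.4, -0.5]
gripper_width: 0.0351
tcp_pos: [0.5273, 0.0699, 0.2504]
eef_rot: [177.4, 4.7, -141.9]
contact_force: [-0.3, -0.1, -0.3]
gripper_width: 0.0352
tcp_pos: [0.6082, 0.0283, 0.2484]
eef_rot: [177.3, 4.7, -142.1]
contact_force: [0.1, -0.9, 0.3]
gripper_width: 0.0354
t 44.95 tcp [0.6082 0.0283 0.2484] box [-0.0377 -0.3243] rot [ 177.32    4.65 -142.13] F [ 0.1 -0.9  0.3] w 0.0354
red 70 [-0.69372052  1.32342991] top z 0.07652112018474433
yellow 68 [-1.51765832  1.14025485] top z 0.07713676334315367
blue 67 [-1.02477208 -0.33268041] top z 0.07696496534823383
lid angle 1.1059590643956851 859
```

View pics/end_s.png

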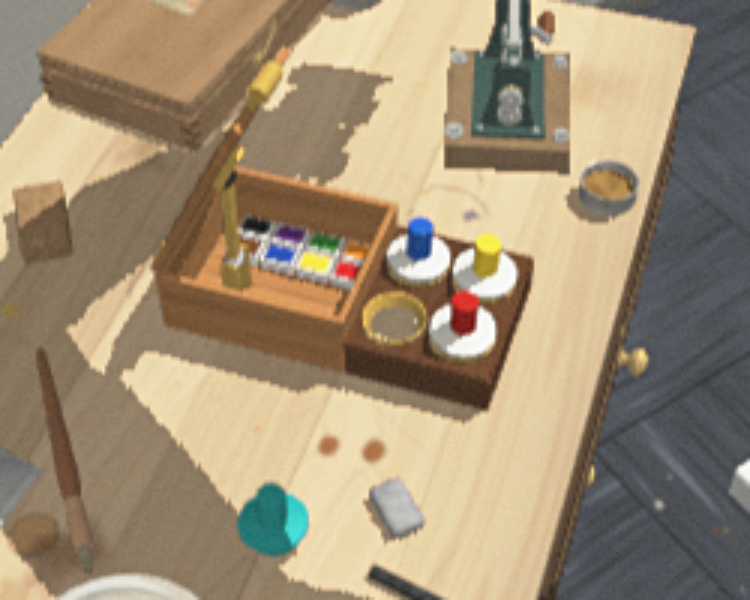

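View pics/end_t.png

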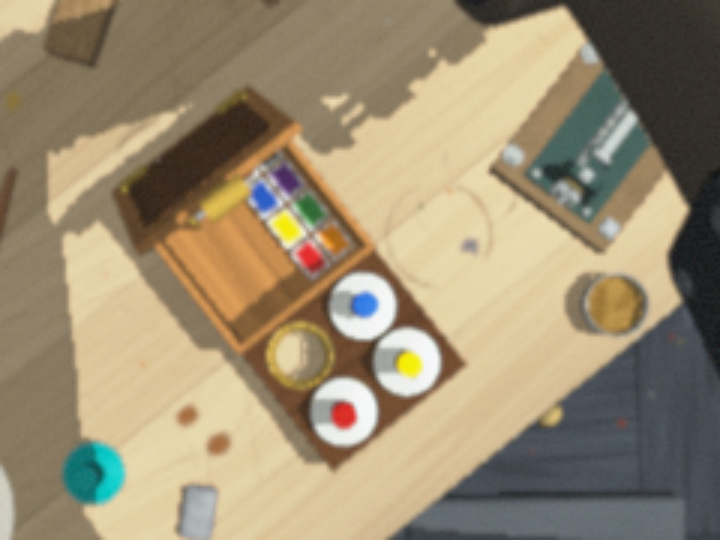

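All three pots are nested (top z 76.5–77 mm against 77 expected), the lid is at 1.106 rad, and no green pot shows in either view. Handing in.

```bash
python3 -c "
from plant import r
print(r.close_job())"
```

```text
the job is handed in; nothing more can be done
None
```

The watercolour box is set out and the job is handed in, at about 45 s of the 210 s allowed. No verdict was reported.

- **Lid and stay:** I swung the lid back to its stop and flipped the stay up to its stop. I then brought the lid forward until the stay's tip lodged behind the catch bar. In the last check the lid measured 1.106 rad (about 1.11 expected). I did not measure the stay's angle; the pictures show it upright under the lid.
- **Pots:** Red is in well 1, yellow in well 2 and blue in well 4. Their caps are within 2 mm of the well axes, and their tops are 76.5–77.1 mm above the table (77 expected). I saw no green pot in either camera at the start or the end, and I left the turquoise one alone.
- **Tin, rubber and cork block:** I never touched them, and they appear unmoved in the last pictures.
- **Robot:** It stands clear with no contact force.
- **Disagreements:** The tool tilted by up to about 5° during the run, so I slowed the descents and corrected as I went. The scene camera reads the cap positions about 3 mm off the top camera; I relied on the top view for the final check.

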